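# Contact test of copper sample blocks in a locking clamp

## Robot

A 6-joint arm with a two-finger parallel gripper is mounted at the origin on the work surface. World frame = base frame: x ahead of the robot, y to its left, z up, the work surface at z = 0. Lengths are in m, angles in degrees, forces in N, time in s.
With the tool pointing down it reaches from about 0.4 to 0.825 m from the base axis. Payload 7 kg.
Tool frame: the origin (TCP) lies at the very end of the fingers, on their centre line; the grasp point (between the pads) lies 19 mm behind it (hold_point_z is the distance from the TCP to the grasp point, in m); x points along the fingers, y is the direction in which the jaws open and shut, and the axes are right-handed (so a half turn about x gives the same grasp; the last joint's range is limited). The gripper opens to 88 mm and grips with 3 to 60 N. Pads are 19 mm wide; open, the fingers measure 130 mm over their backs; the gripper's body (78 mm by 193 mm) begins 47 mm behind the grasp point.
Start: joints at [-47.263, 20.546, 0.682, 0, -70.136, -16.507], TCP at [0.298, -0.605, 0.227] pointing down, gripper open.
Joint ranges: [-176.03, 176.03], [-82.01, 121.73], [-58.28, 71.71], [-173.87, 95.51], [-174.79, -0.11], [-173.66, 173.66]. Speed limits (degrees/s): [136.94, 136.94, 172.46, 180, 180, 180].

## Interface

Orientations are given as [roll, pitch, yaw] about the fixed x, y, z axes, in that order (R = Rz(yaw) Ry(pitch) Rx(roll)).
In Python, from plant import * gives the robot as it stands.
- The arm moves only by the shell command python3 -m crank 'ROWS'. ROWS is a JSON object of lists of equal length, an entry for each row: "delta_pos": the shift along the tool's x, y, z in m, a list of three; "turn": the turn, a rotation vector about the tool's x, y, z in degrees, a list of three; "grip": the opening, from 0 (shut) to 1 (fully open). A call has 1 to 12 rows; each row is the pose to reach, as a shift and turn from the pose commanded when the call began, along the tool's axes at that moment; what a row does not reach only later rows make up. A row lasts 1/12 s, in which the tool goes at most 41.7 mm and 7.16 degrees, less where a joint would pass 70% of its speed; a pose out of reach is approached as far as the arm can. A call with a gripper value outside its range is refused whole. The fingers move at their own pace and stop on an object; the grip force is fixed at half the most. Time passes only in rows, so rows that repeat a pose let the fingers close. It gives the time, the measured TCP pose, the force and the opening at its end, in the units of the state.
- get_obs(): the state, without advancing time (a new reading comes with each control period).
- snapshot(name): name is "scene" or "top" or "wrist"; returns a dict with "pixels" (420x560x3 uint8, blue, green, red), "range_z" (420x560 float32, m along the optical axis (not along the pixel's ray), 0 where there is no reading), "camera_matrix" (3x3 intrinsics, pixels), "k1" (the pictures are not rectified: a ray, as slopes to the right and down, at radius r is drawn at 1 + k1 r^2 times it, then the intrinsics apply), "eye" and "rotation" of the camera in the world. Camera axes: x right, y up, looking along -z (the intrinsics and any distortion apply to the point x, -y, -z); pixel columns grow to the right and rows downward; lengths in m; the calibration is good to about 2 mm. A picture is of the moment at which its call begins.
- close_job(): hands the job in, once; it reports no verdict.
The state is a dict: "clock": time; "joint_pos": joint angles; "qvel": joint speeds; "tau": joint torques, N m; "tool_pos": TCP position; "orientation": TCP orientation; "force": force on the tool from outside, world axes, zero at the start; "moment": the same for the moment, N m; "opening": finger opening in m.
Only numpy, scipy, OpenCV 4.12 (cv2) and the standard library are available. Lean on these libraries where they do the work, as an engineer would, in place of code of your own. Each camera call takes 0.05 s, during which the arm holds its last target. There are 200 camera calls.

## Task

Seat every copper sample block flat and square in a pocket of the aluminium nest, one per pocket, and press the blue handle down over centre until the locking clamp stays shut on them. With the blocks clamped, press the green button on the meter to log the reading, then flick the red release lever down so that the clamp springs open. Finally lay all the blocks flat, sample side up, in the blue tray, not stacked, leave the clamp open, and leave the other things on the table where they are.

Things in the scene. Friction and masses are not known exactly. Their poses are not given: they have to be found in the camera images.
- block_a: loose copper sample block, 34 (x) x 44 (y) x 26 (z) mm, about 0.15 kg, rounded edges, small black sample square on top; origin at the centre of its underside, z up; grip it across the 44 mm length (along its y). Two or three of the blocks are present; starts upright on the table right of the clamp
- block_b: loose copper sample block, 34 (x) x 44 (y) x 26 (z) mm, about 0.15 kg, rounded edges, small black sample square on top; origin at the centre of its underside, z up; grip it across the 44 mm length (along its y). Two or three of the blocks are present; starts upright on the table right of the clamp
- block_c: loose copper sample block, 34 (x) x 44 (y) x 26 (z) mm, about 0.15 kg, rounded edges, small black sample square on top; origin at the centre of its underside, z up; grip it across the 44 mm length (along its y). Two or three of the blocks are present; starts upright on the table right of the clamp
- clamp: fixed bench-mounted locking clamp with its nest; origin on the table under the nest centre. Nest: aluminium plate 170 (x) x 74 (y) mm, top at z 22, three pockets in a row along x. The pliers frame stands on its +y side, y 35 to 345, up to z 84 mm; jaw hinge (along x) at y 165, z 70. Open, the jaw stands steeply up, clear of the pockets; shut, its bar presses on all seated blocks at once
- pocket0 (a point): centre of the floor of pocket 0 (at clamp x -52 mm), 10 mm below the nest's top; the pocket is 37 (clamp x) x 47 (clamp y) mm with 3 mm chamfers round the mouth, so a block goes in with its y along the clamp's y, either way round, and 16 mm of it stands proud
- pocket1 (a point): centre of the floor of pocket 1 (at clamp x 0 mm), 10 mm below the nest's top; the pocket is 37 (clamp x) x 47 (clamp y) mm with 3 mm chamfers round the mouth, so a block goes in with its y along the clamp's y, either way round, and 16 mm of it stands proud
- pocket2 (a point): centre of the floor of pocket 2 (at clamp x 52 mm), 10 mm below the nest's top; the pocket is 37 (clamp x) x 47 (clamp y) mm with 3 mm chamfers round the mouth, so a block goes in with its y along the clamp's y, either way round, and 16 mm of it stands proud
- handle (a joint): clamp handle, hinge in rad: 0 open (handle raised 0.93 rad above level, where a spring holds it), grows as it is pressed down; dead centre 0.87, beyond it the clamp snaps and stays shut at the stop, 0.93 (level). Needs about 5 to 15 N at its end. Left short of centre it springs back open
- handle_press (a point): point on the top face of the blue handle (22 mm wide) where to press, near its end; moves with the handle. The hinge axis lies along clamp x at clamp y 241, z 19 mm; with the handle level this point is at clamp y 329, z 70 mm, and raised at y 253, z 120 mm, so it moves along an arc down and away from the nest
- release (a joint): red release lever, spring-returned hinge in rad: 0 at rest, up to 0.42 pressed down; at about 0.15 to 0.25 it pushes a shut handle back over centre and the clamp springs open by itself within about a second; needs 5 to 15 N
- release_tab (a point): centre of the top of the red tab (26 x 26 mm) at the end of the release lever, on the clamp's +x side at clamp x 88, y 266, z 53 mm at rest; press straight down, up to 27 mm. The handle swings up 75 mm or more to the -x side of it
- meter: fixed white bench meter, 110 (x) x 140 (y) x 55 (z) mm; origin at the centre of its underside
- log (a joint): green log button on top of the meter, m: 0 out, 0.006 fully pressed; 5 N presses it fully; springs back; a reading is logged beyond 0.004
- log_top (a point): centre of the top of the green button (28 mm diameter), on the top of the meter at its near side, facing up; at rest 73 mm above the table
- tray: fixed blue open tray for tested blocks, 140 (x) x 230 (y) x 22 (z) mm outside, walls and floor about 4 mm; origin at the centre of its underside; the three blocks fit side by side in a row along its y
- driver: screwdriver about 160 mm long, lying loose; leave alone
- post: steel optics post, 25 mm diameter, 75 mm tall, standing loose; leave alone
- lens_ring: black lens ring, 51 mm outer diameter, 12 mm high, lying loose; leave alone
- jar: small jar, 44 mm diameter, 50 mm tall, loose; leave alone
- tip_case: grey case 100 x 35 x 16 mm, loose; leave alone
- mirror_mount: black mirror mount, 50 x 50 mm foot, 57 mm tall, loose; leave alone
- pad_face (a point): middle of the underside of the pad bar, the face that presses on the blocks; at about clamp y 15, z 38 mm when shut on blocks
- jaw_pad (a joint): spring travel in m of the black pad bar (150 x 20 x 12 mm) in the clamp's jaw: 0 free, about 0.002 when the clamp is locked on blocks; open, the bar stands at z 190 to 225 mm, beyond y 80 mm of the clamp; locked, it presses on the blocks with about 5 to 10 N in all

How it is judged:
By the outcome, as a careful person would: the job done as asked, in the order asked, and still so for the second after the job is handed in, with the robot touching nothing.
Of block_a, block_b, block_c only 2 to 3 are there at a start; the rules pass over those that are not, and their reading is None.
At some moment in a run one of block_a, block_b, block_c may be knocked a few centimetres aside while the robot is not near it.
Once in a run the grip may slacken for a moment while it holds something.
It also fails if it takes over 210 s, if anything falls off the work surface, if the arm or the gripper's body presses on something with over 40 N, if the wrist force passes 120 N, or if a joint passes its speed limit or range.

## Working session

There is one attempt and no reset: what is moved stays moved. The work goes in short steps, Python scripts to look and compute and a shell command to move; the robot and the scene stay as the last step left them, time stands still between calls to the robot, and variables do not carry over. Pictures are saved under pics/ and viewed, about 12 in all and at most 16, crops included, and the job is handed in when it is done.

```bash
ls; mkdir -p pics; cat > h.py <<'E'
from plant import *
import numpy as np, cv2
from scipy.spatial.transform import Rotation as R
def world(s):
    K=s['camera_matrix'];h,w=s['range_z'].shape
    v,u=np.mgrid[:h,:w].astype(float)
    p=np.stack([(u-K[0,2])/K[0,0],(v-K[1,2])/K[1,1]],-1)
    q=p.copy()
    for _ in range(10): q=p/(1+s['k1']*(q**2).sum(-1,keepdims=True))
    d=np.stack([q[...,0],-q[...,1],-np.ones((h,w))],-1)
    return (d*s['range_z'][...,None])@np.array(s['rotation']).T+np.array(s['eye'])
E
python3 - <<'E'
from h import *
o=get_obs();print(o)
for n in('top','scene'):
    s=snapshot(n);cv2.imwrite(f'pics/{n}0.png',s['pixels']);print(n,s['eye'],s['k1'])
    np.savez(f'pics/{n}0.npz',W=world(s),px=s['pixels'])
E
```

```text
pics
{'clock': 0.0, 'joint_pos': array([-4.72633953e+01,  2.05877814e+01,  6.33648702e-01, -2.19942633e-02,
       -7.01355877e+01, -1.65064841e+01]), 'qvel': array([ 0.00467038,  0.08827172,  0.08520004, -0.01346785, -0.01256253,
        0.04695261]), 'tau': array([ 7.18160645e-04, -5.82719135e+01,  2.93056458e+01,  6.99729368e+00,
        6.92753209e-03, -1.71849083e-04]), 'tool_pos': array([ 0.29809551, -0.60505669,  0.22565708]), 'orientation': array([ 93.53075063,  89.90792722, 119.75338155]), 'force': array([0.73332724, 0.01848411, 0.99942659]), 'moment': array([0.00906702, 0.02692993, 0.00911032]), 'opening': 0.08770995487688842}
top [ 0.45379524 -0.00245945  1.32237014] -0.060328867638792194Traceback (most recent call last):
  File "<stdin>", line 5, in <module>
  File "h.py", line 11, in world
    return (d*s['range_z'][...,None])@np.array(s['rotation']).T+np.array(s['eye'])
           ~~~~~~~~~~~~~~~~~~~~~~~~~~~~~~~~~~~~~~~~~~~~~~~~~~~~^~~~~~~~~~~~~~~~~~~
ValueError: operands could not be broadcast together with shapes (420,560) (3,)
```

```bash
python3 - <<'E'
from h import *
for n in('top','scene','wrist'):
    s=snapshot(n);cv2.imwrite(f'pics/{n}0.png',s['pixels']);print(n,s['eye'],s['k1'],s['rotation'],s['camera_matrix'])
E
```

```text
top [ 0.45379524 -0.00245945  1.32237014] -0.060328867638792194 [  3.70063689   0.76320697 -89.23800139] [[422.09073218   0.         278.80016072]
 [  0.         422.09073218 212.86518657]
 [  0.           0.           1.        ]]
scene [0.8810685  0.60165771 1.09388274] 0.058699812469932035 [3.53853173e+01 1.32784272e-01 1.51710014e+02] [[538.94735688   0.         274.98562689]
 [  0.         538.94735688 210.98409289]
 [  0.           0.           1.        ]]
wrist [ 0.23633505 -0.63493874  0.38395287] -0.044191534984606394 [-1.47340120e+01 -5.76280824e-02  1.16263894e+02] [[329.89032526   0.         279.04353255]
 [  0.         329.89032526 209.39486996]
 [  0.           0.           1.        ]]
```

View pics/top0.png

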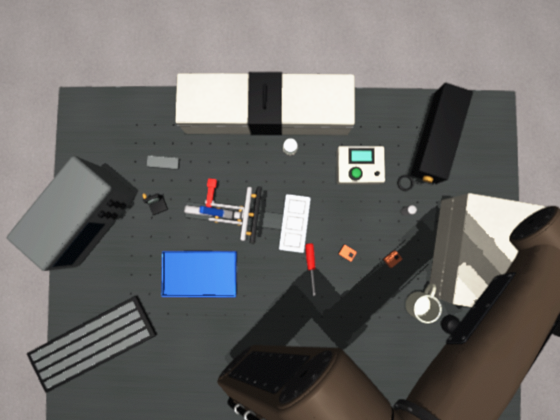

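View pics/scene0.png

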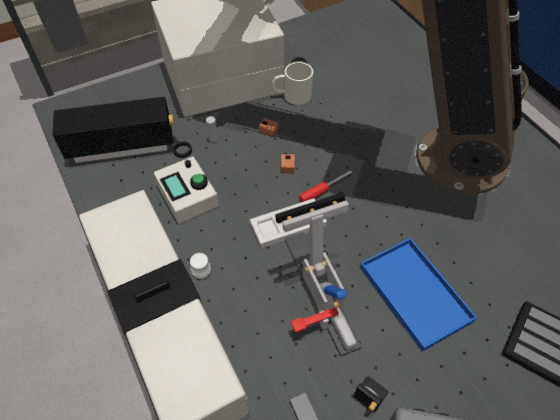

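```bash
sed -i "s/@np.array(s\['rotation'\]).T/@R.from_euler('xyz',s['rotation'],degrees=True).as_matrix().T/" h.py
cat >> h.py <<'E'
def comps(W,px,lo,hi,amin=30,zr=(-.01,.3)):
    hsv=cv2.cvtColor(px,cv2.COLOR_BGR2HSV);m=cv2.inRange(hsv,np.array(lo),np.array(hi))
    m[(W[...,2]<zr[0])|(W[...,2]>zr[1])]=0
    n,l,st,c=cv2.connectedComponentsWithStats(m)
    for i in range(1,n):
        if st[i,4]<amin: continue
        P=W[l==i];z=np.percentile(P[:,2],80);T=P[abs(P[:,2]-z)<.006]
        r=cv2.minAreaRect((T[:,:2]*1000).astype(np.float32))
        print('  px',c[i].round(),'n',st[i,4],'z',np.percentile(P[:,2],[5,50,95]).round(3),'mean',T.mean(0).round(4),'rect',np.round(r[0],1),np.round(r[1],1),round(r[2],1))
COL={'block':((5,110,50),(16,255,255)),'green':((45,100,40),(80,255,255)),'red':((0,160,80),(4,255,255)),'blue':((100,150,60),(125,255,255))}
def look(n,names=COL,save=None):
    s=snapshot(n);W=world(s)
    if save: cv2.imwrite('pics/'+save,s['pixels'])
    print(n)
    for k in names: print(' ',k);comps(W,s['pixels'],*COL[k])
    return s,W
E
python3 - <<'E'
from h import *
for n in('top','scene'):
    s,W=look(n)
    print(' white nest');comps(W,s['pixels'],(0,0,120),(180,60,255),150,(.012,.03))
    print(' table z',np.median(W[150:300,100:300,2]) if n=='top' else '')
E
```

```text
top
  block
  px [347. 252.] n 184 z [0.    0.025 0.03 ] mean [ 0.4192 -0.195   0.0263] rect [ 418.8 -195.5] [44.3 33.7] 60.0
  px [392. 259.] n 185 z [0.003 0.026 0.03 ] mean [ 0.4012 -0.3356  0.0263] rect [ 401.8 -336.6] [34.1 44.2] 38.8
  green
  px [356. 173.] n 81 z [0.065 0.076 0.08 ] mean [ 0.6588 -0.2126  0.0772] rect [ 659.  -213.3] [24.5 24.4] 2.7
  red
  px [211. 190.] n 184 z [-0.     0.052  0.056] mean [0.6027 0.2254 0.0526] rect [596.8 223.6] [25.3 80.1] 89.1
  px [310. 256.] n 209 z [0.015 0.023 0.029] mean [ 0.4064 -0.0811  0.0242] rect [406.2 -80.4] [79.8 22.9] 7.2
  blue
  px [211. 211.] n 146 z [0.073 0.108 0.135] mean [0.5377 0.2294 0.1291] rect [539.1 228.9] [17.1 19.1] 3.3
  px [199. 274.] n 3429 z [-0.     0.005  0.022] mean [0.3458 0.264  0.0053] rect [343.3 261.1] [139.7 229.1] 0.9
 white nest
  px [162. 162.] n 281 z [0.013 0.017 0.02 ] mean [0.695  0.3859 0.0165] rect [695.  386.4] [98.2 32.9] 85.8
  px [294. 223.] n 1081 z [0.013 0.021 0.026] mean [ 0.5082 -0.0313  0.0223] rect [508.4 -31.4] [ 73.9 169.9] 83.4
  px [ 84. 330.] n 698 z [0.017 0.021 0.026] m
[... 1227 characters left out ...]
.3] [19.  19.3] 83.3
 white nest
  px [274. 225.] n 829 z [0.013 0.021 0.025] mean [ 0.5402 -0.0362  0.0218] rect [508.5 -32.9] [ 78.9 170.5] 82.8
  px [545. 318.] n 258 z [0.017 0.021 0.024] mean [0.1528 0.4424 0.021 ] rect [151.8 442.8] [23.4 61.7] 29.0
  px [542. 331.] n 299 z [0.017 0.02  0.024] mean [0.1789 0.462  0.0205] rect [178.1 462.3] [21.2 71.6] 28.2
  px [540. 345.] n 353 z [0.017 0.02  0.024] mean [0.2044 0.4815 0.0204] rect [204.2 482.1] [24.  81.3] 26.4
  px [537. 359.] n 413 z [0.017 0.02  0.024] mean [0.2303 0.5005 0.0202] rect [229.9 501.2] [23.1 88.8] 29.3
  px [303. 408.] n 432 z [0.013 0.016 0.019] mean [0.6933 0.3635 0.0158] rect [694.2 365.6] [55.1 33.7] 85.1
 table z
```

```bash
cat >> h.py <<'E'
C0=np.array([.5084,-.0316]);CY=np.radians(-6.6)
def cl(x,y): # clamp mm -> world m
    return C0+np.array([[np.cos(CY),-np.sin(CY)],[np.sin(CY),np.cos(CY)]])@(np.array([x,y])/1000)
def plan(x,y,z,head=None):
    o=get_obs();M=R.from_euler('xyz',o['orientation'],degrees=True).as_matrix()
    h=np.degrees(np.arctan2(M[1,1],M[0,1]))
    d=M.T@(np.array([x,y,z])-o['tool_pos'])
    t=0 if head is None else -((head-h+90)%180-90)
    print('t',round(o['clock'],2),'tcp',o['tool_pos'].round(4),'head',h.round(2),'toolx',M[:,0].round(4),'j1,j6',o['joint_pos'][[0,5]].round(1),'\n dpos',d.round(4),'turnx',round(t,2))
E
python3 - <<'E'
from h import *
plan(.4188,-.1955,.12,60)
for p in((-52,0),(0,0),(52,0),(88,266),(0,253),(0,329)):print(p,cl(*p).round(4))
s=snapshot('top');W=world(s)
M=(W[...,2]>.05)&(W[...,0]>.40)&(W[...,0]<.6)&(W[...,1]>-.1)&(W[...,1]<.35)
P=W[M];c=np.cos(CY);sn=np.sin(CY)
q=(P[:,:2]-C0)@np.array([[c,-sn],[sn,c]])
for a in range(50,260,15):
    k=(P[:,2]*1000>=a)&(P[:,2]*1000<a+15)
    if k.sum()>3:print(a,k.sum(),'x',np.percentile(q[k,0]*1000,[2,98]).round(),'y',np.percentile(q[k,1]*1000,[2,98]).round())
E
```

```text
t 0.3 tcp [ 0.2982 -0.6053  0.2262] head 116.23 toolx [-3.e-04  5.e-04 -1.e+00] j1,j6 [-47.3 -16.5] 
 dpos [0.1064 0.3143 0.2893] turnx 56.23
(-52, 0) [ 0.4567 -0.0256]
(0, 0) [ 0.5084 -0.0316]
(52, 0) [ 0.5601 -0.0376]
(88, 266) [0.6264 0.2225]
(0, 253) [0.5375 0.2197]
(0, 329) [0.5462 0.2952]
50 140 x [-26.  61.] y [180. 274.]
65 93 x [-28.  26.] y [160. 250.]
80 215 x [-25.  25.] y [159. 252.]
95 37 x [-13.  10.] y [158. 250.]
110 41 x [-10.  10.] y [161. 261.]
125 50 x [-10.   8.] y [158. 276.]
200 29 x [-63.  66.] y [114. 146.]
215 511 x [-69.  69.] y [101. 140.]
230 70 x [-63.  64.] y [127. 137.]
```

```bash
python3 -m crank '{"delta_pos":[[0,0.314,0.289],[0,0.314,0.289],[0,0.314,0.289],[0,0.314,0.289],[0,0.314,0.289],[0,0.314,0.289],[0,0.314,0.289],[0,0.314,0.289],[0,0.314,0.289],[0,0.314,0.289],[0,0.314,0.289],[0,0.314,0.289]],"turn":[[56,0,0],[56,0,0],[56,0,0],[56,0,0],[56,0,0],[56,0,0],[56,0,0],[56,0,0],[56,0,0],[56,0,0],[56,0,0],[56,0,0]],"grip":[1,1,1,1,1,1,1,1,1,1,1,1]}'
python3 - <<'E'
from h import *
plan(.4188,-.1955,.12,60)
look('wrist',['block'],'w1.png');look('scene',['block']);look('top',['block'],'t1.png')
E
```

```text
clock: 1.35
tool_pos: [0.4203, -0.1916, 0.2272]
orientation: [46.7, 89.9, 17.1]
force: [-0.8, -0.6, -0.1]
opening: 0.0876
t 1.35 tcp [ 0.4203 -0.1916  0.2272] head 60.49 toolx [ 2.2e-03  7.0e-04 -1.0e+00] j1,j6 [  -0.  -119.5] 
 dpos [ 0.1072 -0.0043  0.0004] turnx 0.49
wrist
  block
  px [276. 185.] n 1076 z [0.023 0.026 0.027] mean [ 0.4176 -0.194   0.0259] rect [ 417.4 -195.5] [43. 34.] 59.7
  px [173. 219.] n 332 z [0.006 0.019 0.026] mean [ 0.3952 -0.319   0.0241] rect [ 396.1 -319. ] [42.  21.5] 0.4
  px [155. 239.] n 124 z [0.025 0.026 0.028] mean [ 0.4023 -0.3469  0.0263] rect [ 404.3 -346.2] [25.6 17.6] 49.9
scene
  block
  px [268. 127.] n 240 z [0.003 0.023 0.029] mean [ 0.4019 -0.333   0.0258] rect [ 402.2 -333.9] [35.8 41.8] 40.1
  px [287. 163.] n 234 z [0.002 0.024 0.029] mean [ 0.4204 -0.1935  0.0258] rect [ 419.4 -195.5] [46.9 31.5] 60.7
top
  block
```

View pics/w1.png

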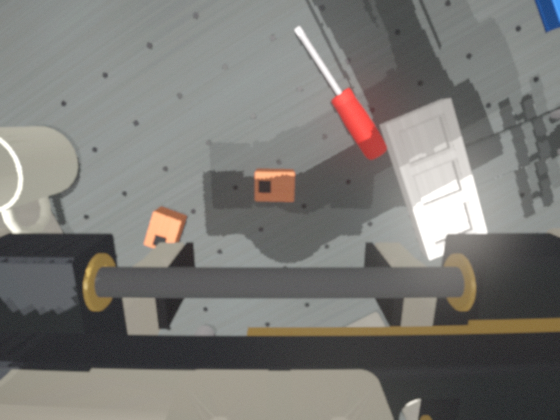

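```bash
python3 -m crank '{"delta_pos":[[0.1,-0.0045,0.001],[0.18,-0.0045,0.001],[0.18,-0.0045,0.001],[0.18,-0.0045,0.001],[0.213,-0.0045,0.001],[0.213,-0.0045,0.001],[0.213,-0.0045,0.001],[0.213,-0.0045,0.001],[0.213,-0.0045,0.001],[0.213,-0.0045,0.001],[0.213,-0.0045,0.001],[0.213,-0.0045,0.001]],"turn":[[0.5,0,0],[0.5,0,0],[0.5,0,0],[0.5,0,0],[0.5,0,0],[0.5,0,0],[0.5,0,0],[0.5,0,0],[0.5,0,0],[0.5,0,0],[0.5,0,0],[0.5,0,0]],"grip":[1,1,1,1,1,1,1,0,0,0,0,0]}'
python3 -m crank '{"delta_pos":[[0,0,0],[0,0,0],[0,0,0],[0,0,0],[-0.1,0,0],[-0.1,0,0],[-0.1,0,0],[-0.1,0,0],[-0.1,0,0]],"turn":[[0,0,0],[0,0,0],[0,0,0],[0,0,0],[0,0,0],[0,0,0],[0,0,0],[0,0,0],[0,0,0]],"grip":[0,0,0,0,0,0,0,0,0]}'
python3 - <<'E'
from h import *
plan(*cl(-52,0),.12,83.4)
look('wrist',['block'],'w2.png')
E
```

```text
clock: 2.5
tool_pos: [0.4184, -0.2005, 0.015]
orientation: [28.0, 89.8, -2.2]
force: [0.4, 0.1, 0.7]
opening: 0.0603
clock: 3.25
tool_pos: [0.4177, -0.2004, 0.1143]
orientation: [36.7, 89.9, 6.4]
force: [-0.6, 0.1, -1.9]
opening: 0.0438
t 3.25 tcp [ 0.4177 -0.2004  0.1143] head 59.72 toolx [ 2.1e-03  2.0e-04 -1.0e+00] j1,j6 [  -1.2 -119.1] 
 dpos [-0.0056  0.1706 -0.0544] turnx -23.68
wrist
  block
  px [281. 241.] n 3920 z [0.107 0.126 0.127] mean [ 0.4077 -0.1926  0.1258] rect [ 408.3 -194.6] [45. 18.] 59.5
```

View pics/w2.png

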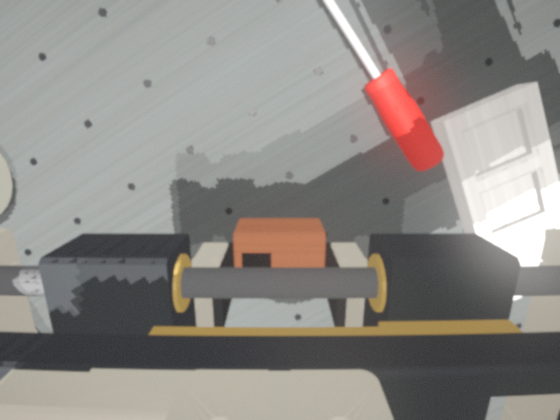

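```bash
python3 -m crank '{"delta_pos":[[0.04,0.1717,-0.052],[0.04,0.1717,-0.052],[0.04,0.1717,-0.052],[0.04,0.1717,-0.052],[0.04,0.1717,-0.052],[0.04,0.1717,-0.052],[0.04,0.1717,-0.052],[0.04,0.1717,-0.052],[0.04,0.1717,-0.052],[0.04,0.1717,-0.052]],"turn":[[-23.7,0,0],[-23.7,0,0],[-23.7,0,0],[-23.7,0,0],[-23.7,0,0],[-23.7,0,0],[-23.7,0,0],[-23.7,0,0],[-23.7,0,0],[-23.7,0,0]],"grip":[0,0,0,0,0,0,0,0,0,0]}'
python3 - <<'E'
from h import *
plan(.4594,-.0259,.026,83.4)
s,W=look('wrist',['block'],'w3.png');comps(W,s['pixels'],(0,0,100),(180,70,255),300,(.012,.03))
print('opening',get_obs()['opening'])
E
```

```text
clock: 4.13
tool_pos: [0.4586, -0.0269, 0.0734]
orientation: [-157.8, 90.0, -164.5]
force: [1.2, -0.3, -0.3]
opening: 0.0439
t 4.13 tcp [ 0.4586 -0.0269  0.0734] head 83.34 toolx [-6.e-04 -2.e-04 -1.e+00] j1,j6 [  21.3 -118. ] 
 dpos [0.0474 0.0011 0.0007] turnx -0.06
wrist
  block
  px [281. 249.] n 2432 z [0.084 0.085 0.086] mean [ 0.4479 -0.024   0.0851] rect [447.9 -25.5] [44.3 17.9] 83.6
  px [155.  47.] n 972 z [0.013 0.015 0.017] mean [ 0.3362 -0.0885  0.0153] rect [337.2 -88.8] [57.2  6.8] 6.4
  px [279. 197.] n 4787 z [0.012 0.022 0.023] mean [ 0.4361 -0.0242  0.0216] rect [445.9 -25. ] [73.8 47.7] 83.4
  px [279. 314.] n 2359 z [0.012 0.021 0.023] mean [ 0.5245 -0.0342  0.021 ] rect [521.4 -33.8] [74.2 23.7] 83.1
opening 0.04382478099643709
```

View pics/w3.png

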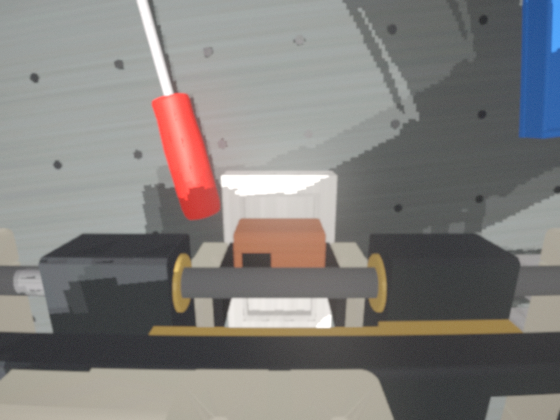

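```bash
python3 -m crank '{"delta_pos":[[0.01,0,-0.0005],[0.02,0,-0.0005],[0.025,0,-0.0005],[0.03,0,-0.0005],[0.034,0,-0.0005],[0.037,0,-0.0005],[0.040,0,-0.0005],[0.042,0,-0.0005],[0.044,0,-0.0005],[0.044,0,-0.0005],[0.044,0,-0.0005]],"turn":[[0,0,0],[0,0,0],[0,0,0],[0,0,0],[0,0,0],[0,0,0],[0,0,0],[0,0,0],[0,0,0],[0,0,0],[0,0,0]],"grip":[0,0,0,0,0,0,0,0,0,0,0]}'
python3 - <<'E'
from h import *
plan(.4594,-.0259,.026,83.4)
s,W=look('wrist',['block'],'w4.png')
E
```

```text
clock: 5.1
tool_pos: [0.4585, -0.0259, 0.0296]
orientation: [-130.8, 90.0, -137.4]
force: [-0.1, 0.2, -1.1]
opening: 0.0437
t 5.1 tcp [ 0.4585 -0.0259  0.0296] head 83.44 toolx [-0. -0. -1.] j1,j6 [  21.5 -118. ] 
 dpos [0.0036 0.0001 0.0009] turnx 0.04
wrist
  block
  px [282. 250.] n 2130 z [0.04  0.041 0.042] mean [ 0.4485 -0.0228  0.0414] rect [448.  -24.2] [44.  17.7] 83.4
```

```bash
python3 -m crank '{"delta_pos":[[0.0015,0,0],[0.003,0,0],[0.0032,0,0],[0.0032,0,0],[0.0032,0,0],[0.0032,0,0],[0.0032,0,0],[-0.06,0,0],[-0.06,0,0],[-0.06,0,0],[-0.06,0,0],[-0.06,0,0]],"turn":[[0,0,0],[0,0,0],[0,0,0],[0,0,0],[0,0,0],[0,0,0],[0,0,0],[0,0,0],[0,0,0],[0,0,0],[0,0,0],[0,0,0]],"grip":[0,0,0,0.65,0.65,0.65,0.65,0.65,0.65,0.65,0.65,0.65]}'
python3 - <<'E'
from h import *
plan(.4018,-.336,.12,128.8)
s,W=look('wrist',['block'],'w4.png');s,W=look('scene',['block'],'s4.png');look('top',['block'])
E
```

```text
clock: 6.15
tool_pos: [0.4582, -0.026, 0.0894]
orientation: [79.9, 90.0, 73.3]
force: [0.7, -0.0, -1.0]
opening: 0.0572
t 6.15 tcp [ 0.4582 -0.026   0.0894] head 83.42 toolx [ 1.e-04  3.e-04 -1.e+00] j1,j6 [  21.4 -118. ] 
 dpos [-0.0307 -0.3145 -0.0205] turnx -45.38
wrist
  block
  px [281. 239.] n 911 z [0.037 0.038 0.039] mean [ 0.4655 -0.0252  0.0379] rect [461.8 -25.7] [40.9 19.4] 81.9
scene
  block
  px [268. 127.] n 238 z [0.002 0.023 0.029] mean [ 0.4023 -0.3331  0.0259] rect [ 402.  -335.1] [39.6 45.3] 39.5
top
  block
  px [393. 259.] n 191 z [0.002 0.025 0.03 ] mean [ 0.4015 -0.3355  0.0262] rect [ 401.5 -336.1] [34.6 44.4] 38.8
```

View pics/s4.png

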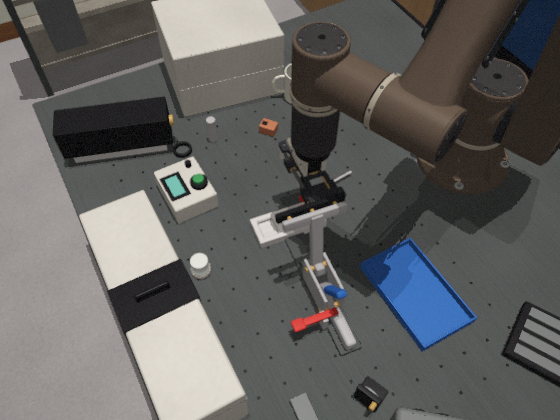

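```bash
python3 -m crank '{"delta_pos":[[-0.03,0,0],[-0.03,-0.3145,-0.0205],[-0.03,-0.3145,-0.0205],[-0.03,-0.3145,-0.0205],[-0.03,-0.3145,-0.0205],[-0.03,-0.3145,-0.0205],[-0.03,-0.3145,-0.0205],[-0.03,-0.3145,-0.0205],[-0.03,-0.3145,-0.0205],[-0.03,-0.3145,-0.0205],[-0.03,-0.3145,-0.0205],[-0.03,-0.3145,-0.0205]],"turn":[[0,0,0],[-45.4,0,0],[-45.4,0,0],[-45.4,0,0],[-45.4,0,0],[-45.4,0,0],[-45.4,0,0],[-45.4,0,0],[-45.4,0,0],[-45.4,0,0],[-45.4,0,0],[-45.4,0,0]],"grip":[0.7,1,1,1,1,1,1,1,1,1,1,1]}'
python3 -m crank '{"delta_pos":[[0,0,0],[0,0,0]],"turn":[[0,0,0],[0,0,0]],"grip":[1,1]}'
python3 - <<'E'
from h import *
plan(.4018,-.336,.014,128.8)
s,W=look('wrist',['block'],'w5.png');s,W=look('scene',['block']);look('top',['block'])
E
```

```text
clock: 7.3
tool_pos: [0.401, -0.3372, 0.1182]
orientation: [120.1, 89.9, 158.7]
force: [-0.7, 0.3, -0.1]
opening: 0.0875
clock: 7.47
tool_pos: [0.4021, -0.3353, 0.1191]
orientation: [114.4, 89.9, 153.2]
force: [0.2, 0.2, -0.7]
opening: 0.0878
t 7.47 tcp [ 0.4021 -0.3353  0.1191] head 128.86 toolx [-8.e-04  4.e-04 -1.e+00] j1,j6 [-18.3 -32.8] 
 dpos [ 0.1051 -0.0005 -0.0006] turnx 0.06
wrist
  block
  px [280. 207.] n 2227 z [0.013 0.026 0.027] mean [ 0.3989 -0.3353  0.0258] rect [ 400.4 -336. ] [33.9 43.1] 38.9
scene
  block
  px [268. 127.] n 229 z [0.002 0.023 0.028] mean [ 0.4031 -0.3317  0.0256] rect [ 403.6 -334. ] [35.9 43.4] 45.1
top
  block
  px [292. 239.] n 126 z [0.033 0.039 0.043] mean [ 0.4566 -0.0251  0.0392] rect [456.5 -25.2] [39.8 30.9] 83.8
```

```bash
python3 -m crank '{"delta_pos":[[0.04,0,-0.001],[0.08,0,-0.001],[0.095,0,-0.001],[0.105,0,-0.001],[0.105,0,-0.001],[0.105,0,-0.001],[0.105,0,-0.001],[0.105,0,-0.001],[0.105,0,-0.001],[0.105,0,-0.001],[0.105,0,-0.001],[0.105,0,-0.001]],"turn":[[0,0,0],[0,0,0],[0,0,0],[0,0,0],[0,0,0],[0,0,0],[0,0,0],[0,0,0],[0,0,0],[0,0,0],[0,0,0],[0,0,0]],"grip":[1,1,1,1,1,1,0,0,0,0,0,0]}'
python3 -m crank '{"delta_pos":[[0,0,0],[0,0,0],[0,0,0],[0,0,0],[-0.1,0,0],[-0.1,0,0],[-0.1,0,0],[-0.1,0,0],[-0.1,0,0]],"turn":[[0,0,0],[0,0,0],[0,0,0],[0,0,0],[0,0,0],[0,0,0],[0,0,0],[0,0,0],[0,0,0]],"grip":[0,0,0,0,0,0,0,0,0]}'
python3 - <<'E'
from h import *
plan(*cl(52,0),.075,83.4)
look('wrist',['block'],'w6.png')
E
```

```text
clock: 8.62
tool_pos: [0.4016, -0.3367, 0.0149]
orientation: [-57.8, 90.0, -18.9]
force: [-0.2, -0.1, 0.6]
opening: 0.0531
clock: 9.37
tool_pos: [0.4019, -0.3367, 0.1155]
orientation: [-51.1, 89.9, -12.2]
force: [-0.8, 0.4, -1.3]
opening: 0.0435
t 9.37 tcp [ 0.4019 -0.3367  0.1155] head 128.82 toolx [ 2.5e-03 -5.0e-04 -1.0e+00] j1,j6 [-18.5 -32.7] 
 dpos [0.0408 0.134  0.3106] turnx 45.42
wrist
  block
  px [281. 243.] n 3743 z [0.108 0.126 0.128] mean [ 0.3924 -0.3419  0.1264] rect [ 394.2 -341.8] [16.7 45. ] 39.1
```

```bash
python3 -m crank '{"delta_pos":[[0.041,0.134,0.311],[0.041,0.134,0.311],[0.041,0.134,0.311],[0.041,0.134,0.311],[0.041,0.134,0.311],[0.041,0.134,0.311],[0.041,0.134,0.311],[0.041,0.134,0.311],[0.041,0.134,0.311],[0.041,0.134,0.311],[0.041,0.134,0.311],[0.041,0.134,0.311]],"turn":[[45.4,0,0],[45.4,0,0],[45.4,0,0],[45.4,0,0],[45.4,0,0],[45.4,0,0],[45.4,0,0],[45.4,0,0],[45.4,0,0],[45.4,0,0],[45.4,0,0],[45.4,0,0]],"grip":[0,0,0,0,0,0,0,0,0,0,0,0]}'
python3 -m crank '{"delta_pos":[[0,0,0],[0,0,0],[0,0,0]],"turn":[[0,0,0],[0,0,0],[0,0,0]],"grip":[0,0,0]}'
python3 - <<'E'
from h import *
plan(.5605,-.0378,.0275,83.4)
s,W=look('wrist',['block'],'w7.png');comps(W,s['pixels'],(0,0,100),(180,70,255),300,(.012,.03))
E
```

```text
clock: 10.42
tool_pos: [0.5583, -0.0373, 0.0719]
orientation: [-161.7, 89.8, -168.2]
force: [-0.8, 0.3, -1.1]
opening: 0.0432
clock: 10.67
tool_pos: [0.5592, -0.0382, 0.0736]
orientation: [179.5, 90.0, 172.8]
force: [-0.9, 0.6, -0.9]
opening: 0.0435
t 10.67 tcp [ 0.5592 -0.0382  0.0736] head 83.35 toolx [-1.e-04  0.e+00 -1.e+00] j1,j6 [  16.1 -112.7] 
 dpos [0.0461 0.0006 0.0012] turnx -0.05
wrist
  block
  px [283.  57.] n 4283 z [0.037 0.038 0.039] mean [ 0.4564 -0.0236  0.038 ] rect [456.5 -25.4] [42.8 33.4] 82.9
  px [281. 244.] n 3665 z [0.067 0.084 0.086] mean [ 0.5483 -0.0352  0.0845] rect [549.8 -36.6] [45.3 17. ] 83.5
  px [278. 116.] n 18383 z [0.012 0.022 0.023] mean [ 0.4835 -0.0298  0.0217] rect [495.5 -31. ] [ 74.7 147.3] 83.1
```

View pics/w7.png

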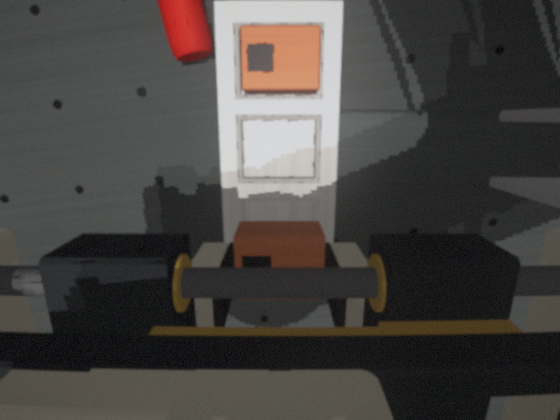

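```bash
python3 -m crank '{"delta_pos":[[0.01,0,0.0008],[0.02,0,0.0008],[0.025,0,0.0008],[0.03,0,0.0008],[0.034,0,0.0008],[0.037,0,0.0008],[0.040,0,0.0008],[0.042,0,0.0008],[0.044,0,0.0008],[0.0455,0,0.0008],[0.0455,0,0.0008],[0.0455,0,0.0008]],"turn":[[0,0,0],[0,0,0],[0,0,0],[0,0,0],[0,0,0],[0,0,0],[0,0,0],[0,0,0],[0,0,0],[0,0,0],[0,0,0],[0,0,0]],"grip":[0,0,0,0,0,0,0,0,0,0,0,0]}'
python3 - <<'E'
from h import *
plan(.5605,-.0378,.0275,83.4)
look('wrist',['block'])
E
```

```text
clock: 11.72
tool_pos: [0.5604, -0.0374, 0.0281]
orientation: [113.2, 90.0, 106.7]
force: [-1.8, -0.7, -0.9]
opening: 0.0435
t 11.72 tcp [ 0.5604 -0.0374  0.0281] head 83.43 toolx [-0.  0. -1.] j1,j6 [  16.2 -112.7] 
 dpos [ 0.0006 -0.0004  0.0001] turnx 0.03
wrist
  block
  px [283.  39.] n 6696 z [0.037 0.038 0.039] mean [ 0.4585 -0.0234  0.038 ] rect [458.1 -25.4] [42.9 30.1] 83.4
  px [281. 244.] n 3557 z [0.023 0.039 0.04 ] mean [ 0.5495 -0.0344  0.039 ] rect [551.  -35.9] [44.4 17.2] 83.8
```

```bash
python3 -m crank '{"delta_pos":[[0.001,0,0],[0.001,0,0],[0.001,0,0],[0.001,0,0],[0.001,0,0],[-0.04,0,0],[-0.06,-0.05,0],[-0.1,-0.06,0],[-0.2,-0.06,0],[-0.2,-0.06,0],[-0.2,-0.06,0],[-0.2,-0.06,0]],"turn":[[0,0,0],[0,0,0],[0,0,0],[0,0,0],[0,0,0],[0,0,0],[0,0,0],[0,0,0],[0,0,0],[0,0,0],[0,0,0],[0,0,0]],"grip":[0,0.65,0.65,0.65,0.65,0.65,0.65,0.65,0.65,0.65,0.65,0.65]}'
python3 -m crank '{"delta_pos":[[-0.06,0,0],[-0.06,0,0],[-0.06,0,0],[-0.06,0,0]],"turn":[[-20,0,0],[-20,0,0],[-20,0,0],[-20,0,0]],"grip":[0,0,0,0]}'
python3 - <<'E'
from h import *
plan(*cl(0,235),.29,83.4)
s,W=look('wrist',['block'],'w8.png');look('scene',['block'])
E
```

```text
clock: 12.77
tool_pos: [0.5565, -0.0975, 0.235]
orientation: [6.3, 89.4, -0.2]
force: [1.3, -0.5, 0.1]
opening: 0.0565
clock: 13.1
tool_pos: [0.5541, -0.0968, 0.2895]
orientation: [-3.0, 89.8, 10.7]
force: [-0.1, 0.4, -1.2]
opening: 0.0354
t 13.1 tcp [ 0.5541 -0.0968  0.2895] head 103.69 toolx [ 3.e-03  6.e-04 -1.e+00] j1,j6 [ 10.  -86.3] 
 dpos [-0.0004  0.2946  0.0525] turnx 20.29
wrist
  block
scene
  block
  px [268. 226.] n 240 z [0.023 0.037 0.041] mean [ 0.5629 -0.0331  0.0382] rect [562.4 -35.8] [43.3 33.3] 84.6
```

View pics/w8.png

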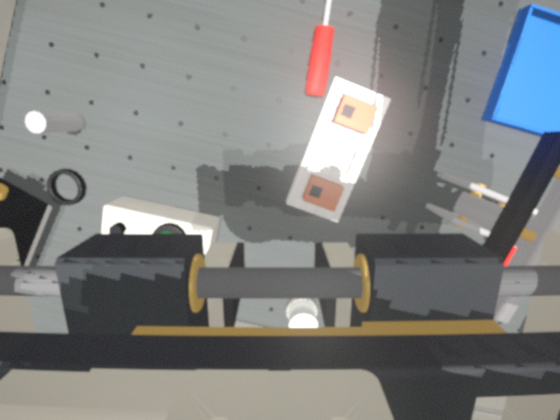

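```bash
python3 -m crank '{"delta_pos":[[0,0.2946,0.0525],[0,0.2946,0.0525],[0,0.2946,0.0525],[0,0.2946,0.0525],[0,0.2946,0.0525],[0,0.2946,0.0525],[0,0.2946,0.0525],[0,0.2946,0.0525],[0,0.2946,0.0525],[0,0.2946,0.0525],[0,0.2946,0.0525],[0,0.2946,0.0525]],"turn":[[-69.7,0,0],[-69.7,0,0],[-69.7,0,0],[-69.7,0,0],[-69.7,0,0],[-69.7,0,0],[-69.7,0,0],[-69.7,0,0],[-69.7,0,0],[-69.7,0,0],[-69.7,0,0],[-69.7,0,0]],"grip":[0,0,0,0,0,0,0,0,0,0,0,0]}'
python3 -m crank '{"delta_pos":[[0,0,0],[0,0,0],[0,0,0]],"turn":[[0,0,0],[0,0,0],[0,0,0]],"grip":[0,0,0]}'
python3 - <<'E'
from h import *
plan(*cl(0,240),.15,173.4)
s,W=look('scene',['block','blue'],'s9.png');look('wrist',['block','blue'])
E
```

```text
clock: 14.2
tool_pos: [0.5358, 0.2017, 0.287]
orientation: [131.7, 89.9, -145.5]
force: [-0.3, -0.4, 0.5]
opening: 0.0005
clock: 14.45
tool_pos: [0.5363, 0.2015, 0.288]
orientation: [128.2, 90.0, -148.8]
force: [-0.2, 0.6, 0.2]
opening: 0.0004
t 14.45 tcp [0.5363 0.2015 0.288 ] head 172.99 toolx [-1.e-04 -1.e-04 -1.e+00] j1,j6 [ 40.2 -47.2] 
 dpos [0.138  0.0009 0.0053] turnx -0.41
scene
  block
  px [268. 226.] n 234 z [0.024 0.037 0.042] mean [ 0.5626 -0.0331  0.0382] rect [562.2 -35.3] [42.1 33.7] 84.0
  blue
  px [417. 294.] n 6469 z [-0.     0.004  0.02 ] mean [0.3458 0.2699 0.0047] rect [348.3 263.8] [142.7 229.1] 0.8
  px [335. 292.] n 185 z [0.075 0.118 0.135] mean [0.5403 0.236  0.1319] rect [539.1 234.7] [16.3 21.8] 87.3
wrist
  block
  blue
  px [428. 185.] n 13906 z [0.003 0.004 0.021] mean [0.3357 0.2451 0.0042] rect [340.9 258.1] [152.6 222.9] 0.3
  px [281. 201.] n 1147 z [0.075 0.111 0.134] mean [0.5369 0.2304 0.1313] rect [537.1 231. ] [18.  20.2] 82.0
```

View pics/s9.png

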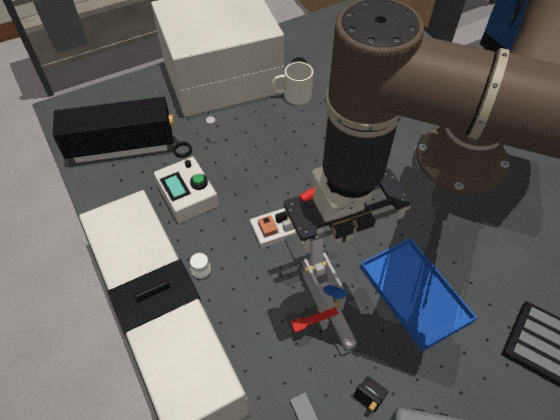

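```bash
python3 -m crank '{"delta_pos":[[0.04,0,0.005],[0.08,0,0.005],[0.12,0,0.005],[0.15,0,0.005],[0.16,0,0.005],[0.168,0,0.008],[0.1695,0,0.0173],[0.1723,0,0.0276],[0.1761,0,0.0376],[0.1809,0,0.0471],[0.1809,0,0.0471]],"turn":[[-0.4,0,0],[-0.4,0,0],[-0.4,0,0],[-0.4,0,0],[-0.4,0,0],[-0.4,0,0],[-0.4,0,0],[-0.4,0,0],[-0.4,0,0],[-0.4,0,0],[-0.4,0,0]],"grip":[0,0,0,0,0,0,0,0,0,0,0]}'
python3 - <<'E'
from h import *
plan(*cl(0,281.9),.1071,173.4)
s,W=look('scene',['block','blue'])
E
```

```text
clock: 15.47
tool_pos: [0.5426, 0.2495, 0.1082]
orientation: [-78.1, 89.9, 5.4]
force: [0.8, 0.3, 0.7]
opening: 0.0005
t 15.47 tcp [0.5426 0.2495 0.1082] head 173.54 toolx [ 1.e-03  1.e-04 -1.e+00] j1,j6 [ 43.5 -49.9] 
 dpos [ 0.0011  0.0017 -0.0013] turnx 0.14
scene
  block
  px [310. 213.] n 158 z [0.022 0.037 0.041] mean [ 0.4559 -0.0194  0.0379] rect [456.1 -21.8] [41.2 26.1] 82.7
  px [268. 227.] n 232 z [0.023 0.037 0.041] mean [ 0.5633 -0.0326  0.0376] rect [562.5 -34.6] [43.1 33.5] 85.2
  blue
  px [425. 298.] n 5322 z [0.    0.004 0.021] mean [0.3379 0.2852 0.0048] rect [348.8 259.9] [142.4 236.8] 1.2
  px [377. 276.] n 92 z [-0.     0.004  0.208] mean [0.4171 0.1941 0.0193] rect [415.9 194.2] [13.5  5.4] 81.8
  px [381. 285.] n 46 z [0.001 0.009 0.21 ] mean [0.4888 0.2825 0.2078] rect [488.7 282.2] [ 1.9 21.3] 83.6
  px [348. 315.] n 117 z [0.104 0.111 0.115] mean [0.5449 0.2745 0.1118] rect [543.8 273.7] [20.5 20.1] 80.7
```

```bash
python3 -m crank '{"delta_pos":[[0.0058,0,0.0089],[0.0125,0,0.0171],[0.02,0,0.0247],[0.0283,0,0.0314],[0.0342,0,0.0353],[0.0388,0,0.0381],[0.0388,0,0.0381],[0.0388,0,0.0381]],"turn":[[0,0,0],[0,0,0],[0,0,0],[0,0,0],[0,0,0],[0,0,0],[0,0,0],[0,0,0]],"grip":[0,0,0,0,0,0,0,0]}'
python3 - <<'E'
from h import *
plan(*cl(0,320),.0675,173.4)
s,W=look('scene',['block','blue'],'s10.png')
E
```

```text
clock: 16.18
tool_pos: [0.5464, 0.2865, 0.0696]
orientation: [-109.8, 90.0, -26.2]
force: [-3.9, -2.4, 13.8]
opening: 0.0005
t 16.18 tcp [0.5464 0.2865 0.0696] head 173.58 toolx [ 7.e-04 -4.e-04 -1.e+00] j1,j6 [ 45.8 -52.3] 
 dpos [ 0.0021  0.0012 -0.0004] turnx 0.18
scene
  block
  px [310. 219.] n 59 z [0.02  0.028 0.038] mean [ 0.4622 -0.0048  0.0335] rect [460.9  -4.4] [ 4.5 32.9] 81.7
  px [270. 232.] n 59 z [0.02  0.029 0.037] mean [ 0.5653 -0.0164  0.033 ] rect [564.5 -16.6] [ 6.4 30.5] 77.4
  blue
  px [431. 306.] n 4067 z [0.    0.004 0.02 ] mean [0.3382 0.3011 0.0042] rect [347.9 284. ] [140.4 190. ] 0.3
  px [354. 340.] n 90 z [0.062 0.068 0.072] mean [0.5489 0.3101 0.0682] rect [548.2 310. ] [15.3 20.9] 81.3
```

View pics/s10.png

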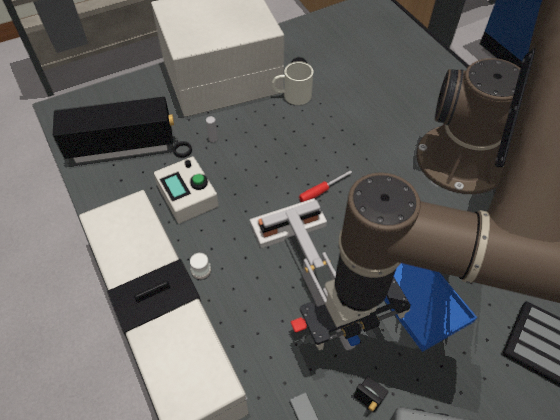

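```bash
python3 -m crank '{"delta_pos":[[-0.04,0,0],[-0.08,0,0],[-0.12,0,0],[-0.13,0,0],[-0.13,0,0],[-0.13,0,0],[-0.13,0,0]],"turn":[[0,0,0],[0,0,0],[0,0,0],[0,0,0],[0,0,0],[0,0,0],[0,0,0]],"grip":[0,0,0,0,0,0,0]}'
python3 - <<'E'
from h import *
plan(.6588,-.2126,.2,173.4)
s,W=look('scene',['block','blue'])
look('wrist',['blue','green','block'])
E
```

```text
clock: 16.82
tool_pos: [0.5455, 0.2862, 0.197]
orientation: [121.4, 89.9, -155.1]
force: [0.1, -0.1, -0.2]
opening: 0.0004
t 16.82 tcp [0.5455 0.2862 0.197 ] head 173.52 toolx [-1.6e-03 -8.0e-04 -1.0e+00] j1,j6 [ 45.8 -52.3] 
 dpos [-0.0028 -0.1689 -0.4828] turnx 0.12
scene
  block
  px [311. 219.] n 58 z [0.02  0.028 0.038] mean [ 0.4587 -0.0041  0.0332] rect [459.8  -4.6] [ 4.4 31.5] 84.6
  px [270. 232.] n 59 z [0.019 0.03  0.039] mean [ 0.5651 -0.0156  0.0354] rect [565.1 -15.4] [ 3.9 30.7] 80.9
  blue
  px [429. 306.] n 4323 z [0.    0.004 0.021] mean [0.343  0.305  0.0053] rect [348.6 265. ] [141.8 227. ] 0.7
  px [395. 269.] n 81 z [-0.001  0.003  0.007] mean [0.3508 0.1922 0.0031] rect [352.1 191.2] [34.3 17.5] 0.5
  px [397. 279.] n 70 z [-0.001  0.003  0.297] mean [nan nan nan] rect [0. 0.] [0. 0.] 0.0
  px [347. 326.] n 409 z [0.062 0.068 0.072] mean [0.5451 0.279  0.0684] rect [544.7 277.9] [79.7 20.9] 83.0
wrist
  blue
  px [476. 150.] n 23873 z [0.003 0.004 0.021] mean [0.3318 0.2723 0.0055] rect [347.6 261.8] [139.1 224.5] 0.8
  px [280. 213.] n 785 z [0.067 0.069 0.07 ] mean [0.5449 0.2971 0.0691] rect [544.7 296.4] [37.7 20.1] 83.0
  green
  blockh.py:20: RuntimeWarning: Mean of empty slice.
  print('  px',c[i].round(),'n',st[i,4],'z',np.percentile(P[:,2],[5,50,95]).round(3),'mean',T.mean(0).round(4),'rect',np.round(r[0],1),np.round(r[1],1),round(r[2],1))
  ret = um.true_divide(
```

```bash
python3 -m crank '{"delta_pos":[[0,-0.169,-0.483],[0,-0.169,-0.483],[0,-0.169,-0.483],[0,-0.169,-0.483],[0,-0.169,-0.483],[0,-0.169,-0.483],[0,-0.169,-0.483],[0,-0.169,-0.483],[0,-0.169,-0.483],[0,-0.169,-0.483],[0,-0.169,-0.483],[0,-0.169,-0.483]],"turn":[[0,0,0],[0,0,0],[0,0,0],[0,0,0],[0,0,0],[0,0,0],[0,0,0],[0,0,0],[0,0,0],[0,0,0],[0,0,0],[0,0,0]],"grip":[0,0,0,0,0,0,0,0,0,0,0,0]}'
python3 -m crank '{"delta_pos":[[0,0,0],[0,0,0]],"turn":[[0,0,0],[0,0,0]],"grip":[0,0]}'
python3 - <<'E'
from h import *
plan(.6588,-.2126,.08,173.4)
s,W=look('wrist',['green'],'w11.png');look('scene',['green','blue'])
E
```

```text
clock: 17.92
tool_pos: [0.6568, -0.2032, 0.1968]
orientation: [92.4, 89.9, 176.0]
force: [1.3, 1.0, 0.7]
opening: 0.0003
clock: 18.08
tool_pos: [0.6563, -0.2037, 0.1959]
orientation: [93.7, 89.8, 177.0]
force: [-0.2, 1.1, -0.3]
opening: 0.0005
t 18.08 tcp [ 0.6563 -0.2037  0.1959] head 173.3 toolx [-3.5e-03  2.0e-04 -1.0e+00] j1,j6 [-1.  -5.7] 
 dpos [ 0.1158 -0.0039 -0.0085] turnx -0.1
wrist
  green
  px [274. 198.] n 366 z [0.076 0.077 0.078] mean [ 0.6588 -0.2087  0.0768] rect [ 658.5 -209.1] [16.8 24.3] 74.9
scene
  green
  px [198. 179.] n 100 z [0.068 0.076 0.08 ] mean [ 0.6592 -0.2099  0.0763] rect [ 657.3 -211. ] [26.1 24.2] 31.5
  blue
  px [417. 293.] n 6468 z [-0.     0.004  0.021] mean [0.3447 0.2691 0.0048] rect [348.5 259.6] [141.4 238.2] 0.3
  px [346. 325.] n 451 z [0.062 0.068 0.072] mean [0.5443 0.2757 0.0683] rect [544.3 274.9] [86.5 21.9] 83.0
```

```bash
python3 -m crank '{"delta_pos":[[0.03,-0.004,-0.008],[0.07,-0.004,-0.008],[0.1,-0.004,-0.008],[0.112,-0.004,-0.008],[0.118,-0.004,-0.008],[0.123,-0.004,-0.008],[0.127,-0.004,-0.008],[0.128,-0.004,-0.008],[0.128,-0.004,-0.008]],"turn":[[0,0,0],[0,0,0],[0,0,0],[0,0,0],[0,0,0],[0,0,0],[0,0,0],[0,0,0],[0,0,0]],"grip":[0,0,0,0,0,0,0,0,0]}'
python3 - <<'E'
from h import *
plan(.6588,-.2126,.0665,173.4);print(get_obs()['force'])
E
```

```text
clock: 18.93
tool_pos: [0.6612, -0.2091, 0.0721]
orientation: [-83.7, 89.9, -0.1]
force: [-0.3, 3.2, 5.5]
opening: 0.0003
t 18.93 tcp [ 0.6612 -0.2091  0.0721] head 173.56 toolx [ 0.0026 -0.     -1.    ] j1,j6 [-1.5 -4.9] 
 dpos [ 0.0056  0.002  -0.0037] turnx 0.16
[-0.27660814  3.24737849  5.47284228]
```

```bash
python3 -m crank '{"delta_pos":[[0.002,0,-0.002],[0.0035,0,-0.002],[0.0045,0,-0.002],[0.0045,0,-0.002],[0.0045,0,-0.002]],"turn":[[0,0,0],[0,0,0],[0,0,0],[0,0,0],[0,0,0]],"grip":[0,0,0,0,0]}'
python3 - <<'E'
from h import *
s,W=look('wrist',['green'],'w12.png');print(get_obs()['force'],get_obs()['tool_pos'])
E
```

```text
clock: 19.35
tool_pos: [0.6616, -0.2105, 0.071]
orientation: [-83.1, 89.7, 0.6]
force: [-8.3, 10.8, 24.5]
opening: 0.0005
wrist
  green
  px [281. 237.] n 514 z [0.067 0.07  0.076] mean [ 0.6582 -0.222   0.07  ] rect [ 660.1 -219. ] [21.8 15.3] 51.2
[-8.11679344 10.98491766 24.18855735] [ 0.66157473 -0.21048686  0.07098519]
```

View pics/w12.png

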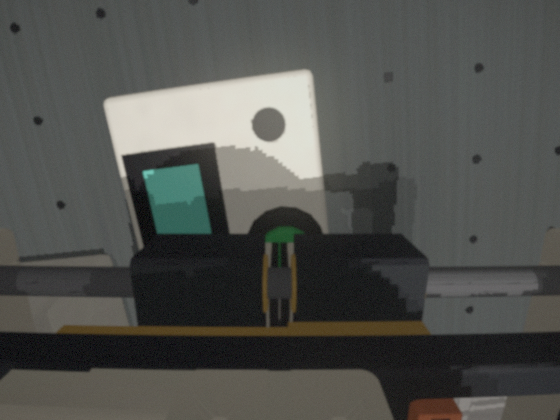

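```bash
python3 -m crank '{"delta_pos":[[-0.04,0,0],[-0.08,0,0],[-0.12,0,0],[-0.13,0,0],[-0.13,0,0],[-0.13,0,0],[-0.13,0,0]],"turn":[[0,0,0],[0,0,0],[0,0,0],[0,0,0],[0,0,0],[0,0,0],[0,0,0]],"grip":[0,0,0,0,0,0,0]}'
python3 - <<'E'
from h import *
plan(.628,.226,.2,83.4)
look('wrist',['green']);look('scene',['green','blue','red'])
E
```

```text
clock: 19.98
tool_pos: [0.6595, -0.2115, 0.1955]
orientation: [31.4, 90.0, 114.9]
force: [0.2, -1.3, -0.7]
opening: 0.0004
t 19.98 tcp [ 0.6595 -0.2115  0.1955] head 173.51 toolx [-2.e-04  3.e-04 -1.e+00] j1,j6 [-1.7 -4.8] 
 dpos [-0.0043  0.0808  0.4312] turnx -89.89
wrist
  green
  px [279. 206.] n 392 z [0.076 0.077 0.078] mean [ 0.6589 -0.2095  0.0769] rect [ 658.7 -209.2] [16.6 24.4] 72.4
scene
  green
  px [198. 179.] n 101 z [0.067 0.076 0.08 ] mean [ 0.6591 -0.2099  0.0769] rect [ 659.4 -211.1] [22.9 25.5] 41.1
  blue
  px [417. 293.] n 6452 z [0.    0.004 0.021] mean [0.3452 0.2685 0.0047] rect [346.4 260.2] [239.2 151.5] 88.8
  px [346. 325.] n 448 z [0.063 0.068 0.072] mean [0.5444 0.276  0.0686] rect [543.8 275.2] [87.9 21.4] 83.1
  red
  px [314. 192.] n 259 z [0.012 0.023 0.028] mean [ 0.4072 -0.0781  0.024 ] rect [407.3 -77.8] [77.8 23. ] 5.5
  px [310. 320.] n 375 z [0.047 0.051 0.055] mean [0.5994 0.227  0.0514] rect [593.6 226.7] [25.7 89.5] 84.0
```

```bash
python3 -m crank '{"delta_pos":[[-0.004,0.081,0.431],[-0.004,0.081,0.431],[-0.004,0.081,0.431],[-0.004,0.081,0.431],[-0.004,0.081,0.431],[-0.004,0.081,0.431],[-0.004,0.081,0.431],[-0.004,0.081,0.431],[-0.004,0.081,0.431],[-0.004,0.081,0.431],[-0.004,0.081,0.431],[-0.004,0.081,0.431]],"turn":[[80,0,0],[80,0,0],[80,0,0],[80,0,0],[80,0,0],[80,0,0],[80,0,0],[80,0,0],[80,0,0],[80,0,0],[80,0,0],[80,0,0]],"grip":[0,0,0,0,0,0,0,0,0,0,0,0]}'
python3 -m crank '{"delta_pos":[[0,0,0],[0,0,0],[0,0,0]],"turn":[[10,0,0],[10,0,0],[10,0,0]],"grip":[0,0,0]}'
python3 - <<'E'
from h import *
plan(.628,.226,.06,83.4)
look('wrist',['red','blue'])
E
```

```text
clock: 21.08
tool_pos: [0.6272, 0.2315, 0.1982]
orientation: [-165.9, 89.9, -162.5]
force: [0.5, -1.7, 0.7]
opening: 0.0003
clock: 21.33
tool_pos: [0.6276, 0.2261, 0.1985]
orientation: [-137.5, 89.9, -144.1]
force: [0.2, -0.4, 0.4]
opening: 0.0009
t 21.33 tcp [0.6276 0.2261 0.1985] head 83.44 toolx [-0.0018 -0.0013 -1.    ] j1,j6 [  36.5 -133.1] 
 dpos [0.1385 0.0002 0.0007] turnx 0.04
wrist
  red
  px [275. 184.] n 1137 z [0.051 0.052 0.054] mean [0.6139 0.2238 0.0523] rect [609.2 224.5] [24.8 55.8] 83.5
  blue
  px [345.  97.] n 1365 z [0.067 0.069 0.07 ] mean [0.5438 0.2914 0.0689] rect [542.7 281.3] [70.4 20.9] 82.2
```

```bash
python3 -m crank '{"delta_pos":[[0.04,0,0],[0.08,0,0],[0.12,0,0],[0.138,0,0],[0.145,0,0],[0.15,0,0],[0.155,0,0],[0.16,0,0],[0.165,0,0],[0.165,0,0]],"turn":[[0,0,0],[0,0,0],[0,0,0],[0,0,0],[0,0,0],[0,0,0],[0,0,0],[0,0,0],[0,0,0],[0,0,0]],"grip":[0,0,0,0,0,0,0,0,0,0]}'
python3 -m crank '{"delta_pos":[[0,0,0],[0,0,0],[0,0,0],[0,0,0]],"turn":[[0,0,0],[0,0,0],[0,0,0],[0,0,0]],"grip":[0,0,0,0]}'
python3 - <<'E'
from h import *
look('scene',['red','blue','block'],'s13.png')
E
```

```text
clock: 22.22
tool_pos: [0.629, 0.2263, 0.036]
orientation: [36.9, 89.9, 30.5]
force: [0.0, -0.2, 1.8]
opening: 0.0003
clock: 22.55
tool_pos: [0.6288, 0.2263, 0.0356]
orientation: [36.0, 89.9, 29.5]
force: [2.1, 1.1, 1.9]
opening: 0.0007
scene
  red
  px [329. 313.] n 108 z [0.048 0.052 0.059] mean [0.5539 0.2321 0.0529] rect [556.2 231.4] [15.9 30. ] 83.6
  blue
  px [340. 303.] n 302 z [0.075 0.102 0.12 ] mean [0.5437 0.2654 0.1155] rect [543.1 263.3] [19.5 25.9] 0.4
  px [421. 324.] n 1678 z [0.    0.005 0.021] mean [0.3855 0.3293 0.0082] rect [366.7 307.9] [104.3 141.2] 1.0
  block
  px [267. 226.] n 214 z [0.023 0.037 0.041] mean [ 0.5639 -0.0337  0.0381] rect [561.7 -36. ] [42.  36.4] 89.0
```

View pics/s13.png

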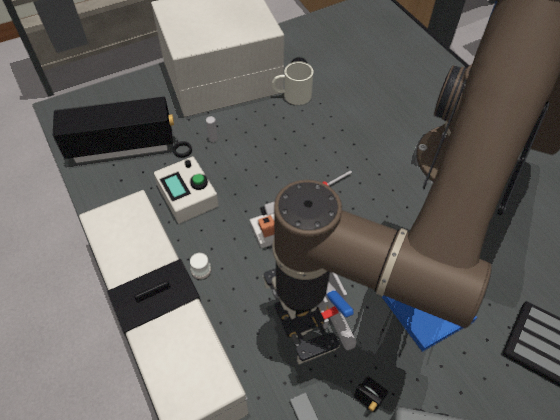

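```bash
python3 -m crank '{"delta_pos":[[-0.02,0,0],[-0.06,0,0],[-0.1,0,0],[-0.14,0,0],[-0.18,0,0],[-0.22,0,0],[-0.25,0,0],[-0.25,0,0],[-0.25,0,0]],"turn":[[0,0,0],[0,0,0],[0,0,0],[0,0,0],[0,0,0],[0,0,0],[0,0,0],[0,0,0],[0,0,0]],"grip":[0,0,0,0,0,0,0,0,0]}'
python3 - <<'E'
from h import *
plan(.56,-.10,.29,83.4)
look('scene',['red','blue','block']);s,W=look('top',['block','blue'])
E
```

```text
clock: 23.35
tool_pos: [0.6284, 0.2262, 0.2873]
orientation: [45.6, 89.8, 39.2]
force: [-0.1, 0.4, -1.1]
opening: 0.0003
t 23.35 tcp [0.6284 0.2262 0.2873] head 83.53 toolx [ 0.003   0.0024 -1.    ] j1,j6 [  36.5 -133. ] 
 dpos [-0.0037 -0.3319 -0.0312] turnx 0.13
scene
  red
  px [312. 319.] n 396 z [0.047 0.051 0.055] mean [0.5943 0.2275 0.0515] rect [588.9 227.9] [24.9 99.9] 83.7
  blue
  px [417. 293.] n 6469 z [-0.     0.004  0.021] mean [0.3454 0.2688 0.0047] rect [343.2 263.4] [151.7 229.7] 0.5
  px [340. 295.] n 72 z [0.117 0.131 0.136] mean [0.5398 0.2383 0.1316] rect [539.6 238.2] [10.7 20.7] 79.8
  block
  px [267. 227.] n 195 z [0.024 0.037 0.041] mean [ 0.5661 -0.0324  0.0381] rect [564.9 -35.2] [40.5 28.2] 82.6
top
  block
  px [296. 206.] n 127 z [0.035 0.039 0.044] mean [ 0.5596 -0.0361  0.0388] rect [559.7 -37.4] [40.9 31.3] 83.9
  px [292. 239.] n 125 z [0.033 0.038 0.044] mean [ 0.4569 -0.0242  0.0387] rect [456.5 -25.1] [39.8 30.8] 83.9
  blue
  px [211. 211.] n 148 z [0.074 0.107 0.136] mean [0.5387 0.2305 0.1317] rect [538.8 230.3] [16.  17.6] 89.0
  px [199. 274.] n 3435 z [-0.     0.005  0.022] mean [0.3457 0.2635 0.0054] rect [345.6 263.5] [234.9 137.3] 88.8
```

```bash
python3 -m crank '{"delta_pos":[[0,-0.332,-0.031],[0,-0.332,-0.031],[0,-0.332,-0.031],[0,-0.332,-0.031],[0,-0.332,-0.031],[0,-0.332,-0.031],[0,-0.332,-0.031],[0,-0.332,-0.031],[0.05,-0.332,-0.031],[0.12,-0.332,-0.031],[0.21,-0.332,-0.031],[0.21,-0.332,-0.031]],"turn":[[0,0,0],[0,0,0],[0,0,0],[0,0,0],[0,0,0],[0,0,0],[0,0,0],[0,0,0],[0,0,0],[0,0,0],[0,0,0],[0,0,0]],"grip":[0,0,0,0,0,0,0,0,0.65,0.65,0.65,0.65]}'
python3 -m crank '{"delta_pos":[[0.09,0,0],[0.09,0,0],[0.09,0,0],[0.09,0,0],[0.09,0,0]],"turn":[[0,0,0],[0,0,0],[0,0,0],[0,0,0],[0,0,0]],"grip":[0.65,0.65,0.65,0.65,0.65]}'
python3 - <<'E'
from h import *
plan(.5597,-.0374,.026,83.4)
look('wrist',['block'])
E
```

```text
clock: 24.45
tool_pos: [0.5581, -0.1012, 0.1154]
orientation: [-176.7, 89.9, 176.8]
force: [0.1, 0.7, -1.4]
opening: 0.0216
clock: 24.87
tool_pos: [0.5578, -0.1015, 0.027]
orientation: [-157.0, 89.7, -163.5]
force: [-4.5, -15.3, 4.6]
opening: 0.0538
t 24.87 tcp [ 0.5578 -0.1015  0.027 ] head 83.54 toolx [-0.0053 -0.0016 -1.    ] j1,j6 [   9.5 -106. ] 
 dpos [ 0.0009  0.0639 -0.0053] turnx 0.14
wrist
  block
  px [437.  35.] n 5691 z [0.037 0.038 0.039] mean [ 0.461  -0.0242  0.0379] rect [460.1 -26. ] [43.9 26.9] 84.8
  px [401. 229.] n 1792 z [0.022 0.037 0.039] mean [ 0.5453 -0.0408  0.0376] rect [548.7 -35.8] [43.6 13.8] 87.2
```

```bash
python3 -m crank '{"delta_pos":[[0,-0.01,0],[0,-0.015,0],[-0.03,-0.015,0],[-0.06,-0.015,0],[-0.06,-0.015,0],[-0.06,-0.015,0]],"turn":[[0,0,0],[0,0,0],[0,0,0],[0,0,0],[0,0,0],[0,0,0]],"grip":[0.55,0.55,0.65,0.65,0.65,0.65]}'
python3 - <<'E'
from h import *
plan(.5597,-.0374,.026,83.4)
s,W=look('wrist',['block'],'w14.png');look('scene',['block'])
E
```

```text
clock: 25.42
tool_pos: [0.5598, -0.1154, 0.0908]
orientation: [16.5, 89.7, 10.0]
force: [0.1, 0.6, -0.6]
opening: 0.0566
t 25.42 tcp [ 0.5598 -0.1154  0.0908] head 83.52 toolx [ 5.4e-03  9.0e-04 -1.0e+00] j1,j6 [   8.  -104.4] 
 dpos [ 0.0649  0.0774 -0.0092] turnx 0.12
wrist
  block
  px [413.  47.] n 3349 z [0.037 0.038 0.039] mean [ 0.4562 -0.0232  0.0379] rect [455.9 -25.3] [42.8 33.5] 82.1
  px [394. 214.] n 2467 z [0.034 0.038 0.039] mean [ 0.5587 -0.0365  0.0377] rect [559.1 -37.9] [43.9 32.7] 86.2
scene
  block
  px [268. 227.] n 240 z [0.022 0.037 0.041] mean [ 0.5631 -0.0328  0.0381] rect [562.7 -35.9] [44.2 34.3] 86.7
```

View pics/w14.png

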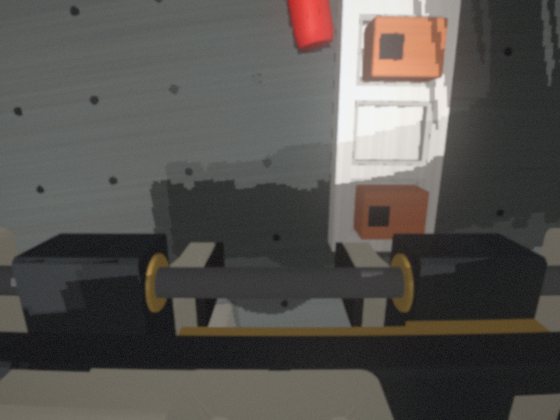

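```bash
python3 -m crank '{"delta_pos":[[0.0,0.04,-0.009],[0.01,0.077,-0.009],[0.01,0.077,-0.009],[0.01,0.077,-0.009],[0.03,0.077,-0.009],[0.05,0.077,-0.009],[0.06,0.077,-0.009],[0.064,0.077,-0.009],[0.064,0.077,-0.009],[0.064,0.077,-0.009]],"turn":[[0,0,0],[0,0,0],[0,0,0],[0,0,0],[0,0,0],[0,0,0],[0,0,0],[0,0,0],[0,0,0],[0,0,0]],"grip":[0.65,0.65,0.65,0.65,0.65,0.65,0.65,0.65,0.65,0.65]}'
python3 - <<'E'
from h import *
plan(.5595,-.0375,.0265,83.4);print(get_obs()['force'])
E
```

```text
clock: 26.35
tool_pos: [0.5579, -0.0384, 0.0243]
orientation: [-132.1, 90.0, -138.6]
force: [-0.5, 0.4, 0.5]
opening: 0.0569
t 26.35 tcp [ 0.5579 -0.0384  0.0243] head 83.51 toolx [-3.e-04 -3.e-04 -1.e+00] j1,j6 [  16.1 -112.6] 
 dpos [-0.0022  0.0011  0.0014] turnx 0.11
[-0.51266858  0.39053665  0.52996606]
```

```bash
python3 -m crank '{"delta_pos":[[-0.002,0.001,0.001],[-0.002,0.001,0.001],[-0.002,0.001,0.001],[-0.002,0.001,0.001],[-0.002,0.001,0.001],[-0.03,0.001,0.001],[-0.06,0.001,0.001],[-0.06,-0.06,0],[-0.1,-0.06,0],[-0.1,-0.06,0]],"turn":[[0,0,0],[0,0,0],[0,0,0],[0,0,0],[0,0,0],[0,0,0],[0,0,0],[0,0,0],[0,0,0],[0,0,0]],"grip":[0,0,0,0,0,0,0,0,0,0]}'
python3 -m crank '{"delta_pos":[[-0.165,0,0],[-0.165,0,0],[-0.165,0,0],[-0.165,0,0],[-0.165,0,0],[-0.165,0,0]],"turn":[[0,0,0],[0,0,0],[0,0,0],[0,0,0],[0,0,0],[0,0,0]],"grip":[0,0,0,0,0,0]}'
python3 - <<'E'
from h import *
plan(.365,.312,.29,90)
look('wrist',['block']);look('scene',['block'])
E
```

```text
clock: 27.18
tool_pos: [0.5526, -0.0998, 0.129]
orientation: [1.1, 89.7, -5.4]
force: [1.9, 0.4, -0.4]
opening: 0.0438
clock: 27.68
tool_pos: [0.5521, -0.0972, 0.2918]
orientation: [19.0, 89.7, 12.5]
force: [0.0, 0.1, -2.5]
opening: 0.0439
t 27.68 tcp [ 0.5521 -0.0972  0.2918] head 83.53 toolx [ 0.0053  0.0012 -1.    ] j1,j6 [  10.  -106.5] 
 dpos [ 0.0013  0.3855 -0.232 ] turnx -6.47
wrist
  block
  px [279. 230.] n 1016 z [0.281 0.291 0.299] mean [ 0.5357 -0.0946  0.2953] rect [535.7 -94.9] [41.4  1.2] 83.4
scene
  block
```

```bash
python3 - <<'E'
from h import *
s,W=look('wrist',[],'w15.png')
hsv=cv2.cvtColor(s['pixels'],cv2.COLOR_BGR2HSV);m=cv2.inRange(hsv,np.array((3,80,30)),np.array((18,255,255)))>0
m&=(W[...,2]>.2);v,u=np.nonzero(m);print(u.min(),u.max(),v.min(),v.max())
for r in range(v.min(),v.max()+1,4):
    k=m[r]; 
    if k.sum()>3: print(r,k.sum(),np.median(W[r][k],0).round(4),'cols',np.nonzero(k)[0][[0,-1]])
print(get_obs()['force'],get_obs()['opening'],get_obs()['tool_pos'])
E
```

```text
wrist
149 557 73 336
73 9 [0.4679 0.0971 0.2168] cols [541 556]
157 8 [0.5239 0.0899 0.2178] cols [527 542]
225 80 [ 0.534  -0.0946  0.2794] cols [240 319]
229 84 [ 0.5342 -0.0946  0.286 ] cols [238 321]
233 86 [ 0.5341 -0.0941  0.2925] cols [237 322]
237 89 [ 0.5341 -0.0948  0.2981] cols [235 323]
241 91 [ 0.5356 -0.095   0.2993] cols [234 324]
245 94 [ 0.5377 -0.095   0.2992] cols [233 326]
249 94 [ 0.5397 -0.0957  0.2991] cols [232 325]
253 95 [ 0.5416 -0.0957  0.2993] cols [180 374]
257 94 [ 0.5437 -0.0962  0.2993] cols [177 325]
261 68 [ 0.5466 -0.0897  0.2992] cols [175 382]
265 67 [ 0.5486 -0.0892  0.2993] cols [233 383]
321 5 [ 0.5316 -0.0685  0.3756] cols [378 391]
333 11 [ 0.5308 -0.0463  0.3862] cols [478 511]
[-0.08411891  1.08786744 -1.68730319] 0.04329939161799908 [ 0.55018361 -0.09728204  0.28762099]
```

View pics/w15.png

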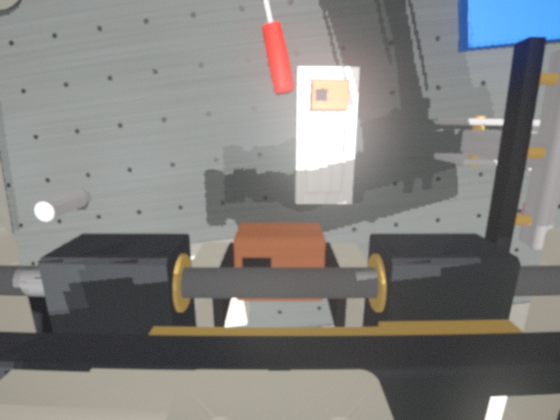

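```bash
python3 -m crank '{"delta_pos":[[0,0.385,-0.231],[0,0.385,-0.231],[0,0.385,-0.231],[0,0.385,-0.231],[0,0.385,-0.231],[0,0.385,-0.231],[0,0.385,-0.231],[0,0.385,-0.231],[0,0.385,-0.231],[0,0.385,-0.231],[0,0.385,-0.231],[0,0.385,-0.231]],"turn":[[-6.5,0,0],[-6.5,0,0],[-6.5,0,0],[-6.5,0,0],[-6.5,0,0],[-6.5,0,0],[-6.5,0,0],[-6.5,0,0],[-6.5,0,0],[-6.5,0,0],[-6.5,0,0],[-6.5,0,0]],"grip":[0,0,0,0,0,0,0,0,0,0,0,0]}'
python3 -m crank '{"delta_pos":[[0,0,0],[0,0,0],[0,0,0]],"turn":[[0,0,0],[0,0,0],[0,0,0]],"grip":[0,0,0]}'
python3 - <<'E'
from h import *
plan(.365,.312,.017,90)
look('wrist',['block','blue']);look('scene',['block'])
E
```

```text
clock: 28.83
tool_pos: [0.3626, 0.3149, 0.2873]
orientation: [-132.3, 89.9, -132.0]
force: [1.0, -0.6, -1.6]
opening: 0.0436
clock: 29.08
tool_pos: [0.3649, 0.3101, 0.2884]
orientation: [-119.4, 89.9, -119.4]
force: [0.3, -0.4, -0.7]
opening: 0.0435
t 29.08 tcp [0.3649 0.3101 0.2884] head 89.99 toolx [-8.0e-04 -1.5e-03 -1.0e+00] j1,j6 [  64. -154.] 
 dpos [0.2714 0.0023 0.0003] turnx -0.01
wrist
  block
  px [282. 244.] n 3030 z [0.282 0.299 0.3  ] mean [0.3543 0.3119 0.2988] rect [355.9 310.8] [43.8 15.6] 89.7
  px [ 38. 240.] n 452 z [0.024 0.036 0.039] mean [ 0.4491 -0.0211  0.0371] rect [453.7 -22.5] [43.  30.3] 82.1
  blue
  px [267. 171.] n 10190 z [0.003 0.004 0.022] mean [0.3603 0.2986 0.0042] rect [346.5 262. ] [133.7 224.3] 0.7
scene
  block
  px [453. 246.] n 408 z [0.277 0.296 0.3  ] mean [0.3731 0.3095 0.2978] rect [368.7 310.6] [33.8 44.9] 3.0
```

```bash
python3 -m crank '{"delta_pos":[[0.04,0.001,0],[0.08,0.001,0],[0.12,0.001,0],[0.16,0.001,0],[0.2,0.001,0],[0.235,0.001,0],[0.255,0.001,0],[0.263,0.001,0],[0.267,0.001,0],[0.269,0.001,0],[0.269,0.001,0],[0.269,0.001,0]],"turn":[[0,0,0],[0,0,0],[0,0,0],[0,0,0],[0,0,0],[0,0,0],[0,0,0],[0,0,0],[0,0,0],[0,0,0],[0,0,0],[0,0,0]],"grip":[0,0,0,0,0,0,0,0,0,0,0,0]}'
python3 -m crank '{"delta_pos":[[0.0005,0,0],[0.0005,0,0],[0.0005,0,0],[0.0005,0,0],[0.0005,0,0],[-0.03,0,0],[-0.08,0,0],[-0.16,0,0],[-0.24,0,0],[-0.27,0,0],[-0.27,0,0],[-0.27,0,0]],"turn":[[0,0,0],[0,0,0],[0,0,0],[0,0,0],[0,0,0],[0,0,0],[0,0,0],[0,0,0],[0,0,0],[0,0,0],[0,0,0],[0,0,0]],"grip":[0,0.6,0.6,0.6,0.6,0.6,0.6,0.6,0.6,0.6,0.6,0.6]}'
python3 - <<'E'
from h import *
plan(.448,-.10,.29,83.4)
look('wrist',['block']);look('scene',['block','blue'])
E
```

```text
clock: 30.18
tool_pos: [0.3656, 0.313, 0.0216]
orientation: [60.6, 89.8, 60.6]
force: [-1.0, 0.5, -0.9]
opening: 0.0437
clock: 31.18
tool_pos: [0.3652, 0.3121, 0.2943]
orientation: [53.0, 89.8, 53.1]
force: [0.0, 1.6, -1.2]
opening: 0.0526
t 31.18 tcp [0.3652 0.3121 0.2943] head 90.05 toolx [ 0.0023  0.003  -1.    ] j1,j6 [  64.1 -154. ] 
 dpos [ 0.0032 -0.4122  0.0824] turnx 6.65
wrist
  block
  px [ 36. 237.] n 375 z [0.024 0.037 0.039] mean [ 0.4495 -0.0229  0.0374] rect [454.7 -22.8] [42.3 33. ] 84.9
scene
  block
  px [424. 313.] n 356 z [0.013 0.029 0.033] mean [0.3695 0.3167 0.0294] rect [368.8 314.4] [45.1 36. ] 87.0
  blue
  px [417. 292.] n 5989 z [-0.     0.004  0.021] mean [0.3446 0.2662 0.0053] rect [348.1 264.2] [142.9 228. ] 0.9
  px [335. 292.] n 192 z [0.074 0.116 0.134] mean [0.5405 0.236  0.1317] rect [539.9 235.6] [20.1 17.2] 7.9
```

```bash
python3 -m crank '{"delta_pos":[[0,-0.412,0.0824],[0,-0.412,0.0824],[0,-0.412,0.0824],[0,-0.412,0.0824],[0,-0.412,0.0824],[0,-0.412,0.0824],[0,-0.412,0.0824],[0,-0.412,0.0824],[0,-0.412,0.0824],[0,-0.412,0.0824],[0,-0.412,0.0824],[0,-0.412,0.0824]],"turn":[[6.6,0,0],[6.6,0,0],[6.6,0,0],[6.6,0,0],[6.6,0,0],[6.6,0,0],[6.6,0,0],[6.6,0,0],[6.6,0,0],[6.6,0,0],[6.6,0,0],[6.6,0,0]],"grip":[0.65,0.65,0.65,0.65,0.65,0.65,0.65,0.65,0.65,0.65,0.65,0.65]}'
python3 -m crank '{"delta_pos":[[0.05,0,0],[0.1,0,0],[0.15,0,0],[0.19,0,0],[0.2,0,0],[0.2,0,0],[0.2,0,0],[0.2,0,0]],"turn":[[0,0,0],[0,0,0],[0,0,0],[0,0,0],[0,0,0],[0,0,0],[0,0,0],[0,0,0]],"grip":[0.65,0.65,0.65,0.65,0.65,0.65,0.65,0.65]}'
python3 - <<'E'
from h import *
plan(.4563,-.0253,.026,83.4)
look('wrist',['block']);look('top',['block'])
E
```

```text
clock: 32.28
tool_pos: [0.4472, -0.1024, 0.2895]
orientation: [-162.9, 89.9, -169.7]
force: [0.2, 0.7, -0.1]
opening: 0.0571
clock: 32.95
tool_pos: [0.4489, -0.0991, 0.092]
orientation: [-0.7, 89.9, -7.1]
force: [1.2, -0.7, -0.2]
opening: 0.0571
t 32.95 tcp [ 0.4489 -0.0991  0.092 ] head 83.54 toolx [ 1.8e-03 -2.0e-04 -1.0e+00] j1,j6 [  12.2 -108.7] 
 dpos [ 0.066   0.0742 -0.0011] turnx 0.14
wrist
  block
  px [385. 218.] n 2472 z [0.026 0.038 0.039] mean [ 0.4512 -0.0257  0.0376] rect [455.1 -26. ] [43.2 32.9] 83.7
top
  block
  px [181. 267.] n 139 z [0.026 0.03  0.034] mean [0.3665 0.3125 0.0306] rect [367.2 310.7] [30.9 42.9] 0.3
```

```bash
python3 -m crank '{"delta_pos":[[0.0,0.04,-0.001],[0.01,0.074,-0.001],[0.01,0.074,-0.001],[0.01,0.074,-0.001],[0.03,0.074,-0.001],[0.05,0.074,-0.001],[0.06,0.074,-0.001],[0.065,0.074,-0.001],[0.065,0.074,-0.001],[0.065,0.074,-0.001]],"turn":[[0,0,0],[0,0,0],[0,0,0],[0,0,0],[0,0,0],[0,0,0],[0,0,0],[0,0,0],[0,0,0],[0,0,0]],"grip":[0.65,0.65,0.65,0.65,0.65,0.65,0.65,0.65,0.65,0.65]}'
python3 - <<'E'
from h import *
plan(.4563,-.0253,.0265,83.4);print(get_obs()['force'])
E
```

```text
clock: 33.88
tool_pos: [0.4557, -0.0265, 0.0261]
orientation: [19.7, 89.9, 13.1]
force: [0.5, 0.4, 2.3]
opening: 0.0569
t 33.88 tcp [ 0.4557 -0.0265  0.0261] head 83.41 toolx [ 1.2e-03  3.0e-04 -1.0e+00] j1,j6 [  21.5 -118.1] 
 dpos [-0.0004  0.0012  0.0005] turnx 0.01
[0.51739609 0.40435883 2.3420267 ]
```

```bash
python3 -m crank '{"delta_pos":[[-0.0005,0.001,0.0005],[-0.0005,0.001,0.0005],[-0.0005,0.001,0.0005],[-0.0005,0.001,0.0005],[-0.0005,0.001,0.0005],[-0.03,0.001,0.0005],[-0.06,0.001,0.0005],[-0.07,-0.05,0],[-0.11,-0.06,0],[-0.15,-0.06,0],[-0.15,-0.06,0]],"turn":[[0,0,0],[0,0,0],[0,0,0],[0,0,0],[0,0,0],[0,0,0],[0,0,0],[0,0,0],[0,0,0],[0,0,0],[0,0,0]],"grip":[0,0,0,0,0,0,0,0,0,0,0]}'
python3 -m crank '{"delta_pos":[[-0.115,0,0],[-0.115,0,0],[-0.115,0,0],[-0.115,0,0],[-0.115,0,0],[-0.115,0,0]],"turn":[[0,0,0],[0,0,0],[0,0,0],[0,0,0],[0,0,0],[0,0,0]],"grip":[0,0,0,0,0,0]}'
python3 - <<'E'
from h import *
plan(.365,.212,.29,90)
look('wrist',['block']);look('scene',['block']);print(get_obs()['opening'])
E
```

```text
clock: 34.8
tool_pos: [0.4515, -0.0868, 0.1822]
orientation: [7.7, 89.4, 1.1]
force: [2.0, 0.8, -0.8]
opening: 0.0434
clock: 35.3
tool_pos: [0.4475, -0.0856, 0.2894]
orientation: [140.8, 89.9, 134.2]
force: [0.9, -0.0, -1.7]
opening: 0.0439
t 35.3 tcp [ 0.4475 -0.0856  0.2894] head 83.42 toolx [-7.e-04  7.e-04 -1.e+00] j1,j6 [  14.  -110.6] 
 dpos [-0.0003  0.2862 -0.1161] turnx -6.58
wrist
  block
  px [266. 230.] n 808 z [0.28  0.291 0.299] mean [ 0.4299 -0.0891  0.2958] rect [430.4 -89.1] [30.  2.] 83.1
scene
  block
  px [298. 121.] n 113 z [0.276 0.29  0.299] mean [ 0.4614 -0.0819  0.297 ] rect [457.7 -82.9] [39.7 13.4] 83.9
  px [424. 313.] n 349 z [0.013 0.029 0.033] mean [0.3695 0.3166 0.0296] rect [368.  314.6] [35.3 43.1] 0.2
0.0435143991752983
```

```bash
python3 -m crank '{"delta_pos":[[0,0.286,-0.116],[0,0.286,-0.116],[0,0.286,-0.116],[0,0.286,-0.116],[0,0.286,-0.116],[0,0.286,-0.116],[0,0.286,-0.116],[0,0.286,-0.116],[0,0.286,-0.116],[0,0.286,-0.116],[0,0.286,-0.116],[0,0.286,-0.116]],"turn":[[-6.6,0,0],[-6.6,0,0],[-6.6,0,0],[-6.6,0,0],[-6.6,0,0],[-6.6,0,0],[-6.6,0,0],[-6.6,0,0],[-6.6,0,0],[-6.6,0,0],[-6.6,0,0],[-6.6,0,0]],"grip":[0,0,0,0,0,0,0,0,0,0,0,0]}'
python3 - <<'E'
from h import *
plan(.365,.212,.0185,90)
look('wrist',['block']);look('scene',['block'])
E
```

```text
clock: 36.4
tool_pos: [0.3657, 0.2106, 0.2896]
orientation: [-123.1, 89.9, -123.1]
force: [-0.1, 0.0, -2.7]
opening: 0.0436
t 36.4 tcp [0.3657 0.2106 0.2896] head 89.97 toolx [-7.e-04 -1.e-03 -1.e+00] j1,j6 [  57. -147.] 
 dpos [ 0.2711  0.0017 -0.0005] turnx -0.03
wrist
  block
  px [273. 230.] n 962 z [0.28  0.291 0.3  ] mean [0.3486 0.2091 0.2961] rect [348.8 210.6] [40.2  1.6] 89.3
scene
  block
  px [416. 208.] n 186 z [0.278 0.289 0.3  ] mean [0.3819 0.2141 0.2959] rect [381.9 213.8] [11.5 46.4] 6.9
  px [424. 313.] n 357 z [0.014 0.028 0.033] mean [0.3691 0.3164 0.0293] rect [368.2 314.6] [44.7 35.2] 86.5
```

```bash
python3 -m crank '{"delta_pos":[[0.04,0.001,0],[0.08,0.001,0],[0.12,0.001,0],[0.16,0.001,0],[0.2,0.001,0],[0.235,0.001,0],[0.255,0.001,0],[0.263,0.001,0],[0.268,0.001,0],[0.270,0.001,0],[0.270,0.001,0],[0.270,0.001,0]],"turn":[[0,0,0],[0,0,0],[0,0,0],[0,0,0],[0,0,0],[0,0,0],[0,0,0],[0,0,0],[0,0,0],[0,0,0],[0,0,0],[0,0,0]],"grip":[0,0,0,0,0,0,0,0,0,0,0,0]}'
python3 -m crank '{"delta_pos":[[0.0005,0,0],[0.0005,0,0],[0.0005,0,0],[0.0005,0,0],[0.0005,0,0],[-0.03,0,0],[-0.08,0,0],[-0.16,0,0],[-0.24,0,0],[-0.27,0,0],[-0.27,-0.1,0],[-0.27,-0.1,0]],"turn":[[0,0,0],[0,0,0],[0,0,0],[0,0,0],[0,0,0],[0,0,0],[0,0,0],[0,0,0],[0,0,0],[0,0,0],[0,0,0],[0,0,0]],"grip":[0,0.6,0.6,0.6,0.6,0.6,0.6,0.6,0.6,0.6,0.6,0.6]}'
python3 -m crank '{"delta_pos":[[0,-0.15,0.1],[0,-0.15,0.1],[0,-0.15,0.1],[0,-0.15,0.1],[0,-0.15,0.1],[0,-0.15,0.1],[0,-0.15,0.1]],"turn":[[0,0,0],[0,0,0],[0,0,0],[0,0,0],[0,0,0],[0,0,0],[0,0,0]],"grip":[0.6,0.6,0.6,0.6,0.6,0.6,0.6]}'
python3 - <<'E'
from h import *
look('top',['block','red','blue']);s,W=look('scene',['block','blue'],'s16.png')
E
```

```text
clock: 37.5
tool_pos: [0.3664, 0.2133, 0.0214]
orientation: [53.4, 89.9, 53.5]
force: [1.1, 0.3, -1.2]
opening: 0.0436
clock: 38.5
tool_pos: [0.3657, 0.1455, 0.2685]
orientation: [47.1, 89.9, 47.3]
force: [1.5, -0.4, -0.5]
opening: 0.0525
clock: 39.08
tool_pos: [0.4657, -0.0056, 0.2657]
orientation: [-164.1, 89.9, -164.2]
force: [0.0, -0.8, -0.6]
opening: 0.0522
top
  block
  red
  px [211. 190.] n 185 z [-0.     0.052  0.057] mean [0.6022 0.2256 0.0529] rect [596.8 224. ] [25.  81.1] 87.4
  px [311. 262.] n 114 z [0.016 0.023 0.027] mean [ 0.3896 -0.0829  0.024 ] rect [390.9 -82.6] [47.9 21.4] 6.8
  blue
  px [211. 211.] n 147 z [0.072 0.105 0.136] mean [0.5386 0.2291 0.1304] rect [539.  228.9] [17.4 18.3] 3.5
  px [230. 292.] n 116 z [-0.     0.006  0.024] mean [0.2905 0.1572 0.0195] rect [295.5 167.3] [31.2 40.2] 0.7
scene
  block
  px [396. 277.] n 327 z [0.012 0.028 0.032] mean [0.3688 0.2176 0.029 ] rect [368.  215.4] [35.7 43.9] 1.5
  px [424. 313.] n 346 z [0.014 0.029 0.032] mean [0.3693 0.3168 0.0293] rect [368.2 314.4] [35.5 42.9] 0.9
  blue
  px [418. 293.] n 5525 z [0.    0.004 0.021] mean [0.3438 0.271  0.0062] rect [348.4 262.6] [141.7 231.7] 0.6
  px [335. 291.] n 192 z [0.072 0.117 0.135] mean [0.5404 0.2358 0.1314] rect [540.2 235. ] [20.  17.9] 13.9
```

View pics/s16.png

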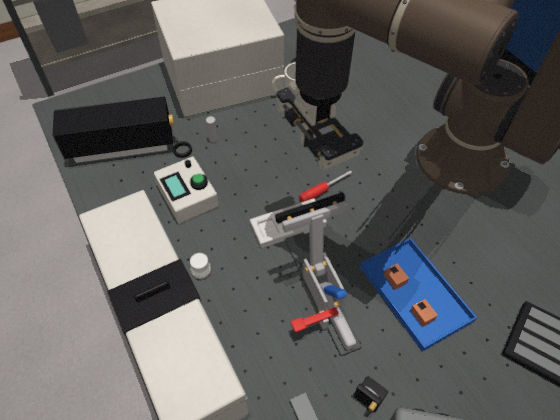

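Both blocks lie flat in the tray with the sample side up, at pixels (396,277) and (424,313). The clamp is open, with the handle at (335,291), and everything else is where it was. No third block is visible anywhere.

```bash
python3 - <<'E'
from h import *
print(get_obs()['qvel'].round(2)); print(close_job())
E
```

```text
[ 1.07 -0.65 -0.15  0.04 -0.02  0.15]
the job is handed in; nothing more can be done
None
```

The job is handed in at about 39 s of the 210 s limit. Two copper blocks were present, and no third showed in any view.

**What was done, in order:**
- I seated the blocks in pockets 0 and 2, with their tops measured at 38 mm as expected.
- I pressed the handle over centre. It stayed level, at about z 68 mm, after I let go.
- I pressed the green button with up to 24 N. Its top dropped about 7 mm by depth reading, then sprang back.
- I pressed the red lever and the clamp sprang open.
- I laid both blocks in the blue tray.

**Last checks:**
- The block tops are at about z 29 mm in the tray. That means they are flat, 10 cm apart, with the sample squares up.
- The handle is raised again, so the clamp is open.
- The driver, meter and other objects look unmoved.

**Flaws and disagreements:**
- **Finger contact:** when I went back for the block in pocket 2, I lowered too far beside the nest. An opening finger pushed the seated block sideways, with about 15 N at the wrist. The block stayed seated and I corrected the position.
- **Button height:** the button top measured about 77 mm in the images, against the 73 mm given. I relied on the force and the drop in height to judge the press.
- **Logging not confirmed:** I did not read the meter display, so the logged reading is inferred from the button being fully pressed.

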